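# Put the filter on bypass and pull its vent cap

## Robot

A 6-joint arm with a two-finger parallel gripper is mounted at the origin on the work surface. World frame = base frame: x ahead of the robot, y to its left, z up, the work surface at z = 0. Lengths are in m, angles in rad, forces in N, time in s.
With the tool pointing down it reaches from about 0.4 to 0.825 m from the base axis. Payload 7 kg.
Tool frame: the origin (TCP) lies at the very end of the fingers, on their centre line; the grasp point (between the pads) lies 19 mm behind it; z points along the fingers, y is the line along which they close (so a half turn about z gives the same grasp; the last joint's range is limited). The gripper opens to 88 mm and grips with 3 to 60 N. Pads are 19 mm wide; open, the fingers measure 130 mm over their backs; the gripper's body (78 mm by 193 mm) begins 47 mm behind the grasp point.
Start: joints at [-0.843, 0.359, 0.012, 0, -1.224, -0.288], TCP at [0.287, -0.611, 0.227] pointing down, gripper open.
Joint ranges: [-3.07, 3.07], [-1.43, 2.12], [-1.02, 1.25], [-3.03, 1.67], [-3.05, -0], [-3.03, 3.03]. Speed limits (rad/s): [2.39, 2.39, 3.01, 3.14, 3.14, 3.14].

## Interface

Orientations are given as [roll, pitch, yaw] about the fixed x, y, z axes, in that order (R = Rz(yaw) Ry(pitch) Rx(roll)).
In Python, from station import arm gives the robot as it stands. The module is installed in compiled form; this text tells all that it offers.
- The arm moves only by the shell command python3 -m crank 'ROWS' [FORCE]. ROWS is JSON, a list of rows, each an object of numbers: "dx", "dy", "dz": the shift along the world's x, y, z in m; "twist": the turn about the world's z in degrees; "grip": the opening, from -1 (shut) to 1 (fully open). A call has exactly 5 rows; each row is the pose to reach, as a shift and turn from the pose commanded when the call began; what a row does not reach only later rows make up. A row lasts 1/12 s, in which the tool goes at most 41.7 mm and 7.16 degrees, less where a joint would pass 70% of its speed; a pose out of reach is approached as far as the arm can. A call with a gripper value outside its range is refused whole. The fingers move at their own pace and stop on an object; FORCE is the grip in N (left out, the last holds). Time passes only in rows, so rows that repeat a pose let the fingers close, or fill a call up. It gives the time, the measured TCP pose, the force, the opening and the grip force at its end, in the units of the state.
- arm.get_state(): the state, without advancing time (a new reading comes with each control period).
- arm.grab_frame(name): name is "scene" or "top" or "wrist"; returns the picture (384x512x3 uint8, red, green, blue); there is no depth.
- arm.get_calibration(name): a dict with "fx", "fy", "cx", "cy" (pixels), "cam_to_world" (4x4, takes a point from camera to world coordinates); the wrist camera has in their place "tool_from_camera" (4x4, takes a point from camera to tool coordinates, whose origin is the TCP and whose axes are the flange's). Camera axes: x right, y down, z forward; pixel columns grow to the right and rows downward; lengths in m; the calibration is good to about 2 mm. A picture is of the moment at which its call begins: read the wrist's pose just before it. get_calibration takes no time and is no camera call.
- arm.job_done(): hands the job in; it is judged then, once.
The state is a dict: "t": time; "q": joint angles; "qd": joint speeds; "joint_efforts": joint torques, N m; "eef_pos": TCP position; "ee_rot": TCP orientation; "force": force on the tool from outside, world axes, zero at the start; "moment": the same for the moment, N m; "width": finger opening in m; "gripper_force": force on a finger pad.
Only numpy, scipy, OpenCV 4.12 (cv2) and the standard library are available. Lean on these libraries where they do the work, as an engineer would, in place of code of your own. Each camera call takes 0.05 s, during which the arm holds its last target. There are 200 camera calls.

## Task

Get the filter ready for servicing. First put it on bypass: turn the bypass valve's handwheel clockwise until the pointer on its far rim stands right over the middle of the bright metal marker clip on the black dial collar. Then hook the puller under the flange of the filter's vent cap (do not touch the cap with the fingers), pull the cap off, set it down the right way up on the rubber mat without tipping it over, draw the puller clear and leave it standing on its feet beside the cap, with the other things on the worktop left where they stand.

Things in the scene. Friction and masses are not known exactly. Their poses are not given: they have to be found in the camera images.
- valve: Bypass valve, black plastic, fixed. Origin: on the handwheel's vertical axis at worktop level; +x points to its far side (roughly away from the robot, yaw within 0.35 rad). Its pipe runs along its y, at 85 mm either side bends down into the worktop (top 74 mm). Under the wheel a black dial collar 120 mm across, 119 to 130 mm high, white ticks every 0.2 rad on its far half.
- handwheel (a joint): Angle of the blue handwheel (rad): direction of its pointer seen from its axis, from the valve's +x, growing counter-clockwise from above; stops at -1.6 and 1.6. It starts between 0.4 and 1.1 and must go clockwise (down in value). It takes 0.22 N m (4 N at the rim) and stays where it is left; no click or stop at the mark.
- wheel_hub (a point): On the wheel's axis at its rim's middle height, 165 mm above the worktop. Rim: round bar 14 mm thick on a circle of 58 mm radius. Three spokes 11 mm thick in its plane, at 60, 180 and 300 degrees from the pointer, hub radius 15 mm. At 120 and 240 degrees from the pointer the rim is free for a finger inside and one outside, down to 138 mm above the worktop.
- pointer (a point): Lower tip of the pointer, a blade 8 mm wide on the outside of the wheel's rim, hanging down to 142 mm above the worktop, 68.5 mm from the wheel's axis. It stays on the half of the rim that looks away from the robot.
- mark (a point): Ridge in the middle of the marker clip, a bright metal saddle 16 mm wide astride the dial collar's edge on its far half, fixed, 0 to 0.8 rad clockwise of the valve's +x. The point is 68.5 mm from the wheel's axis, 137.5 mm above the worktop: the pointer's tip stands 4.5 mm above it when set.
- filter: Filter housing, fixed: clear bowl, blue head 120 mm across, flat top at 150 mm. Origin: on its vertical axis at worktop level; +x points to the side with the pressure gauge (away from the robot, yaw within 0.45 rad). The gauge fills x 66 to 92 mm, y within 25 mm, up to 221 mm high. The side facing the robot is free above 150 mm. Pipes along its y to 88 mm either side, top 139 mm.
- spigot (a point): Top centre of the vent spigot in the middle of the filter head's top: 28 mm across, standing 22 mm above the head (172 mm above the worktop). The cap sits on it at the start.
- cap: Black mushroom vent cap, 60 g, snug on the spigot: about 12 N straight up moves it, after 2 to 5 mm it pops free by 10 mm; 22 mm up it is clear. Origin: centre of its underside, z up; yaw does not matter. Skirt 40 mm across, 26 mm high; then a flange 64 mm across from 26 to 32 mm; low dome to 40 mm. It starts with its underside on the head's top, so a gap 26 mm high is free under the flange.
- puller: Cap puller, steel, 250 g, standing loose on its feet. Origin: between the feet at their underside, z up. Two legs, 30 mm along x, 6 mm thick, inner faces 74 mm apart in y; at their bottom, feet 6 mm thick point inwards and leave a slot 49 mm wide for the cap's skirt, open to +x and -x. Bridge over the legs at 46 to 54 mm, 86 mm long. It slides along its x over the cap, then lifts under the flange.
- puller_grip (a point): Middle of the puller's grey T-grip, 76 mm above the feet's underside: a block 20 mm along the puller's x, 64 mm along its y, from 54 to 98 mm height. Take it from above across its 20 mm, fingertips above the bridge.
- mat: Black rubber mat fixed on the worktop, 150 mm along its x, 170 mm along its y, 4 mm thick. Origin: centre of its underside at worktop level. When the cap stands on it the puller's feet (6 mm) have 26 mm of height under the flange to slide out along the puller's x.
- jar_large: Bystander: jar with green lid, 84 mm across, 115 mm high, between valve and filter. Origin: centre of its underside.
- jar_small: Bystander: jar with blue lid, 66 mm across, 85 mm high, in front of the robot. Origin: centre of its underside.
- jar_side: Bystander: jar with green lid, 74 mm across, 100 mm high, at one side. Origin: centre of its underside.
- bottle_white: Bystander: white bottle, 60 mm across, 170 mm high, at one side. Origin: centre of its underside.
- spray_can: Bystander: spray can, 57 mm across, 190 mm high, behind the large jar. Origin: centre of its underside.
- cartridge: Bystander: spare white filter cartridge standing on end, 58 mm across, 125 mm high, with grey end caps, near the middle. Origin: centre of its underside.
There are look-alikes about, which are no part of the job. There is more than one size of the puller; the job needs the smallest. Of the things shaped like the cap, the black one is meant.

How it is judged:
By the outcome, as a careful person would: the job done as asked, in the order asked, and still so for the second after the job is handed in, with the robot touching nothing.
It also fails if it takes over 72 s, if anything falls off the work surface, if the arm or the gripper's body presses on something with over 40 N, if the wrist force passes 120 N, or if a joint passes its speed limit or range.

## Working session

There is one attempt and no reset: what is moved stays moved. The work goes in short steps, Python scripts to look and compute and a shell command to move; the robot and the scene stay as the last step left them, time stands still between calls to the robot, and variables do not carry over. Pictures are saved under pics/ and viewed, at most 13 in all, crops included, and the job is handed in when it is done.

```bash
mkdir -p pics && cat > h.py <<'E'
import numpy as np, cv2
from station import arm
def snap(name, fn):
    s=arm.get_state(); im=arm.grab_frame(name)
    cv2.imwrite('pics/'+fn, im[:,:,::-1]); return s,im
def Rm(r):
    from scipy.spatial.transform import Rotation as R
    return R.from_euler('xyz',r).as_matrix()
def cam(name,s=None):
    c=arm.get_calibration(name)
    K=np.array([[c['fx'],0,c['cx']],[0,c['fy'],c['cy']],[0,0,1]])
    if name=='wrist':
        T=np.eye(4); T[:3,:3]=Rm(s['ee_rot']); T[:3,3]=s['eef_pos']
        T=T@np.array(c['tool_from_camera'])
    else: T=np.array(c['cam_to_world'])
    return K,T
def p2w(KT,u,v,z):
    K,T=KT; d=T[:3,:3]@np.linalg.inv(K)@[u,v,1]; o=T[:3,3]
    return o+d*(z-o[2])/d[2]
def w2p(KT,p):
    K,T=KT; c=T[:3,:3].T@(np.array(p)-T[:3,3]); q=K@c; return q[:2]/q[2]
E
python3 - <<'E'
from h import *
s,_=snap('top','top.png'); snap('scene','scene.png'); snap('wrist','wrist.png')
print(s)
for n in('top','scene'):print(n,cam(n))
print(cam('wrist',s))
import cv2
for n in('top','scene'):
    im=cv2.imread(f'pics/{n}.png'); cv2.imwrite(f'pics/{n}b.png',cv2.resize(im,(800,600),interpolation=cv2.INTER_CUBIC))
E
```

```text
{'t': 0.0, 'q': array([-8.42918866e-01,  3.59374897e-01,  1.10531807e-02, -3.66389810e-04,
       -1.22411566e+00, -2.88086027e-01]), 'qd': array([ 0.00096966, -0.00010841, -0.00053068, -0.00101822,  0.00106652,
        0.00096999]), 'joint_efforts': array([ 4.85823675e-04, -5.82714200e+01,  2.93064612e+01,  6.99748233e+00,
        6.93586378e-03, -1.56536134e-04]), 'eef_pos': array([ 0.28713656, -0.61032727,  0.22562506]), 'ee_rot': array([ 3.13992137e+00, -1.36061633e-04, -2.70192588e+00]), 'force': array([-1.36555044, -0.22758443, -0.48711026]), 'moment': array([-0.02167005,  0.01260236,  0.0162226 ]), 'gripper_force': 0.0, 'width': 0.08780979212141053}
top (array([[451.39508594,   0.        , 263.23643676],
       [  0.        , 451.39508594, 198.30824534],
       [  0.        ,   0.        ,   1.        ]]), array([[ 0.00749729, -0.99861187,  0.0521357 ,  0.43572221],
       [-0.9999708 , -0.00741005,  0.00186638,  0.01918248],
       [-0.00147746, -0.05214817, -0.99863827,  1.34980804],
       [ 0.        ,  0.        ,  0.        ,  1.        ]]))
scene (array([[354.25014537,   0.        , 258.19874782],
       [  0.        , 354.25014537, 192.25081743],
       [  0.        ,   0.        ,   1.        ]]), array([[ 0.75175913,  0.40794395, -0.5181119 ,  1.05369648],
       [ 0.65940871, -0.457656  ,  0.59643201, -0.61583783],
       [ 0.00619381, -0.79002071, -0.61304887,  0.77704015],
       [ 0.        ,  0.        ,  0.        ,  1.        ]]))
(array([[271.59445393,   0.        , 253.93552328],
       [  0.        , 271.59445393, 189.8900357 ],
       [  0.        ,   0.        ,   1.        ]]), array([[-0.4258804 ,  0.87031637,  0.24733642,  0.22062661],
       [ 0.90477818,  0.40919627,  0.11804603, -0.64245369],
       [ 0.00152826,  0.27405808, -0.96171193,  0.38376262],
       [ 0.        ,  0.        ,  0.        ,  1.        ]]))
```

View pics/topb.png

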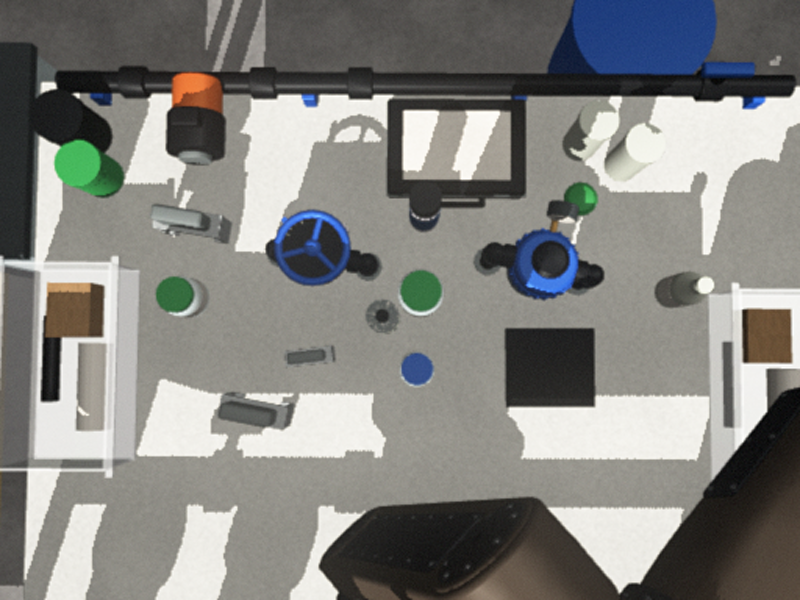

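View pics/sceneb.png

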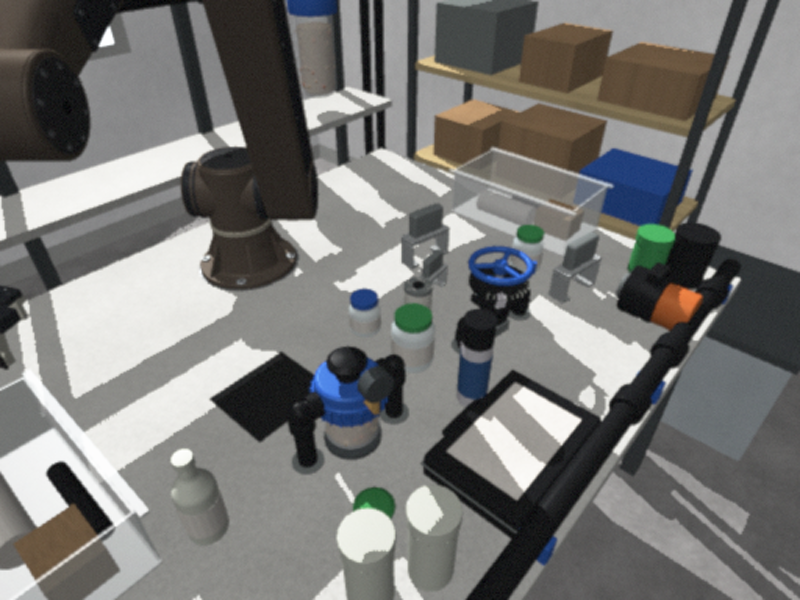

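The top view shows (800-px scale) the wheel at (313,247), filter and cap at (550,260), the mat at (550,367), pullers at (310,356) (smallest), (255,412) and (190,220), and the jars, with the cartridge at (382,316). The scene view shows the valve's pointer side at (500,280).

```bash
python3 - <<'E'
from h import *
KT=cam('top'); f=1/1.5625
for n,u,v,z in [('wheel',313,247,.165),('cap',550,260,.19),('matc',550,367,.004),('matTL',505,329,.004),('matTR',595,328,.004),('matBL',505,405,.004),('matBR',595,406,.004),('pull',308,355,.09),('pull2',253,411,.1),('cart',382,316,.125),('jl',421,291,.115),('js',417,368,.085),('side',176,294,.1),('valveL pipe',275,250,.06),('valveR pipe',365,265,.06),('fL',492,258,.13),('fR',590,275,.13),('gauge',563,210,.21),('spray',425,195,.19)]:
    print(n,p2w(KT,u*f,v*f,z).round(3))
c=arm.get_calibration('wrist');print(np.round(c['tool_from_camera'],3))
im=cv2.imread('pics/top.png')
a=cv2.resize(im[125:195,165:250],None,fx=6,fy=6,interpolation=cv2.INTER_CUBIC)
b=cv2.resize(im[205:245,170:225],None,fx=6,fy=6,interpolation=cv2.INTER_CUBIC)
im=cv2.imread('pics/scene.png')
c=cv2.resize(im[145:215,290:350],None,fx=6,fy=6,interpolation=cv2.INTER_CUBIC)
print(a.shape,b.shape,c.shape)
o=np.zeros((600,800,3),np.uint8);a=cv2.resize(a,(430,354));o[:354,:430]=a;o[354:594,:330]=b;o[:420,435:795]=c;cv2.imwrite('pics/crop.png',o)
E
```

```text
wheel [0.603 0.188 0.165]
cap [ 0.58  -0.207  0.19 ]
matc [ 0.399 -0.243  0.004]
matTL [ 0.471 -0.157  0.004]
matTR [ 0.474 -0.329  0.004]
matBL [ 0.327 -0.157  0.004]
matBR [ 0.326 -0.328  0.004]
pull [0.42  0.205 0.09 ]
pull2 [0.32  0.299 0.1  ]
cart [0.489 0.072 0.125]
jl [0.533 0.005 0.115]
js [0.398 0.011 0.085]
side [0.526 0.44  0.1  ]
valveL pipe [0.611 0.273 0.06 ]
valveR pipe [0.585 0.107 0.06 ]
fL [ 0.591 -0.118  0.13 ]
fR [ 0.562 -0.288  0.13 ]
gauge [ 0.66  -0.225  0.21 ]
spray [0.687 0.    0.19 ]
[[ 0.    -0.962 -0.274  0.074]
 [ 1.     0.    -0.    -0.   ]
 [ 0.    -0.274  0.962 -0.158]
 [ 0.     0.     0.     1.   ]]
(420, 510, 3) (240, 330, 3) (420, 360, 3)
```

View pics/crop.png

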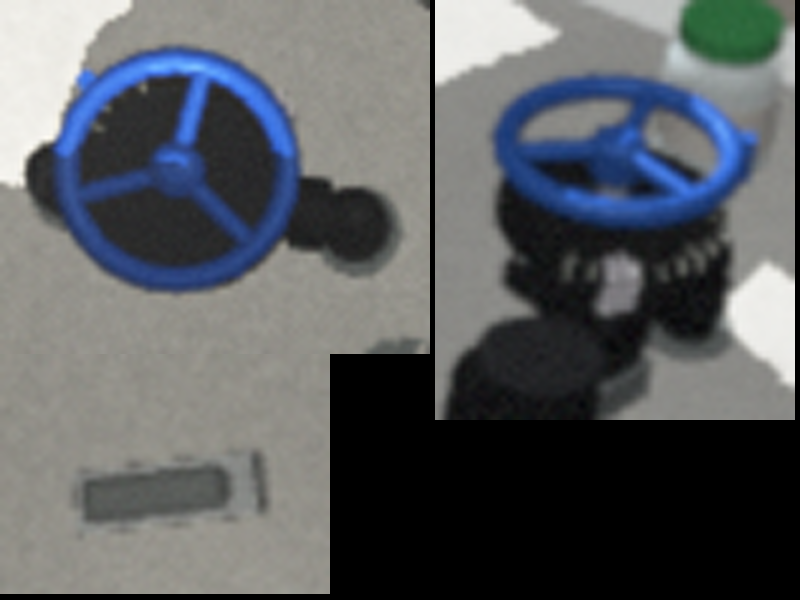

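The pointer is at about 45° (world), seen at crop (82,77). The bright clip is in the scene crop at (620,280). Next I fit these numerically.

```bash
python3 - <<'E'
from h import *
KT=cam('top'); KS=cam('scene')
im=cv2.imread('pics/top.png'); hsv=cv2.cvtColor(im,cv2.COLOR_BGR2HSV)
m=cv2.inRange(hsv,(100,120,60),(130,255,255)); m[:, :160]=0; m[:,260:]=0; m[:120]=0; m[200:]=0
h=cv2.convexHull(cv2.findNonZero(m)); e=cv2.fitEllipse(h); print(e)
n,l,st,ce=cv2.connectedComponentsWithStats(m); print(st)
C=p2w(KT,*e[0],.165); print('hub',C)
f=85/430
P=p2w(KT,165+82*f,125+77*f,.16); d=P-C; print('ptr',np.arctan2(d[1],d[0]),np.hypot(d[0],d[1]))
s=cv2.imread('pics/scene.png'); hs=cv2.cvtColor(s,cv2.COLOR_BGR2HSV)
sub=hs[180:202,312:332]
g=((sub[...,2]>110)&(sub[...,1]<60))
ys,xs=np.nonzero(g); print('clip px',xs.mean()+312,ys.mean()+180,xs.min()+312,xs.max()+312,ys.min()+180,ys.max()+180,len(xs))
for t in np.arange(-1.1,0,.1):
    p=C+[.0685*np.cos(t),.0685*np.sin(t),0]; print(round(t,2),*[w2p(KS,[p[0],p[1],z]).round(1) for z in(.1375,.119)])
E
```

```text
((199.0579071044922, 157.67153930664062), (47.02365493774414, 49.92203140258789), 120.56456756591797)
[[     0      0    512    384 195664]
 [   175    135     49     47    944]]
hub [0.6037972  0.19171424 0.165     ]
ptr 0.8046702797526899 0.06782487441647672
clip px 320.55 191.9 318 323 188 196 40
-1.1 [316.5 189.8] [315.8 194.7]
-1.0 [318.8 190.1] [318.1 195. ]
-0.9 [321.1 190.3] [320.4 195.1]
-0.8 [323.4 190.3] [322.7 195.1]
-0.7 [325.7 190.1] [324.9 195. ]
-0.6 [327.9 189.9] [327.1 194.7]
-0.5 [329.9 189.5] [329.1 194.3]
-0.4 [331.9 188.9] [331.1 193.8]
-0.3 [333.7 188.3] [332.9 193.1]
-0.2 [335.4 187.5] [334.5 192.4]
-0.1 [336.9 186.6] [336.  191.5]
```

```bash
python3 -m crank '[{"dx":0.02,"dy":0.03,"dz":0.03},{"dx":0.04,"dy":0.07,"dz":0.05},{"dx":0.06,"dy":0.10,"dz":0.08},{"dx":0.08,"dy":0.13,"dz":0.1},{"dx":0.1,"dy":0.16,"dz":0.12}]' 60; python3 -m crank '[{"dx":0.02,"dy":0.03},{"dx":0.05,"dy":0.06},{"dx":0.08,"dy":0.09},{"dx":0.11,"dy":0.12},{"dx":0.13,"dy":0.15}]'; python3 -m crank '[{"dx":0.03,"dy":0.04},{"dx":0.06,"dy":0.08},{"dx":0.06,"dy":0.09},{"dx":0.06,"dy":0.09},{"dx":0.06,"dy":0.09}]'
python3 - <<'E'
from h import *
s,_=snap('wrist','wcap.png'); print(s['eef_pos'],s['ee_rot'])
im=cv2.imread('pics/wcap.png'); cv2.imwrite('pics/wcapb.png',cv2.resize(im,(800,600)))
K=cam('wrist',s); print(w2p(K,[.58,-.207,.19]))
E
```

```text
[ 0.28719859 -0.61044808  0.22583165] [ 3.14029550e+00 -1.76222574e-04 -2.70184517e+00]
[454.06240245 553.84159532]invalid input at $[0]: expected keys dx, dy, dz, twist, grip
invalid input at $[0]: expected keys dx, dy, dz, twist, grip
invalid input at $[0]: expected keys dx, dy, dz, twist, grip
```

```bash
python3 -m crank '[{"dx":0.02,"dy":0.03,"dz":0.03,"twist":0,"grip":1},{"dx":0.04,"dy":0.07,"dz":0.05,"twist":0,"grip":1},{"dx":0.06,"dy":0.10,"dz":0.08,"twist":0,"grip":1},{"dx":0.08,"dy":0.13,"dz":0.1,"twist":0,"grip":1},{"dx":0.1,"dy":0.16,"dz":0.12,"twist":0,"grip":1}]' 60; python3 -m crank '[{"dx":0.02,"dy":0.03,"dz":0,"twist":0,"grip":1},{"dx":0.05,"dy":0.06,"dz":0,"twist":0,"grip":1},{"dx":0.08,"dy":0.09,"dz":0,"twist":0,"grip":1},{"dx":0.11,"dy":0.12,"dz":0,"twist":0,"grip":1},{"dx":0.13,"dy":0.15,"dz":0,"twist":0,"grip":1}]'; python3 -m crank '[{"dx":0.03,"dy":0.04,"dz":0,"twist":0,"grip":1},{"dx":0.06,"dy":0.08,"dz":0,"twist":0,"grip":1},{"dx":0.06,"dy":0.09,"dz":0,"twist":0,"grip":1},{"dx":0.06,"dy":0.09,"dz":0,"twist":0,"grip":1},{"dx":0.06,"dy":0.09,"dz":0,"twist":0,"grip":1}]'
python3 - <<'E'
from h import *
s,_=snap('wrist','wcap.png'); print(s['eef_pos'],s['ee_rot'])
im=cv2.imread('pics/wcap.png'); cv2.imwrite('pics/wcapb.png',cv2.resize(im,(800,600)))
K=cam('wrist',s); print(w2p(K,[.58,-.207,.19]))
E
```

```text
t: 0.62
eef_pos: [0.3799, -0.4612, 0.3398]
ee_rot: [-3.141, 0.0, -2.702]
force: [0.7, 0.1, -0.2]
width: 0.0879
gripper_force: 0.0
t: 1.03
eef_pos: [0.5112, -0.3108, 0.3382]
ee_rot: [3.141, -0.0, -2.702]
force: [-0.1, -0.4, -0.1]
width: 0.0877
gripper_force: 0.0
t: 1.45
eef_pos: [0.5701, -0.2209, 0.338]
ee_rot: [3.141, -0.001, -2.699]
force: [-0.4, 0.0, 0.4]
width: 0.0879
gripper_force: 0.0
[ 0.57014403 -0.22093572  0.33803619] [ 3.14107884e+00 -6.84418377e-04 -2.69895265e+00]
[261.44351052 191.17596688]
```

View pics/wcapb.png

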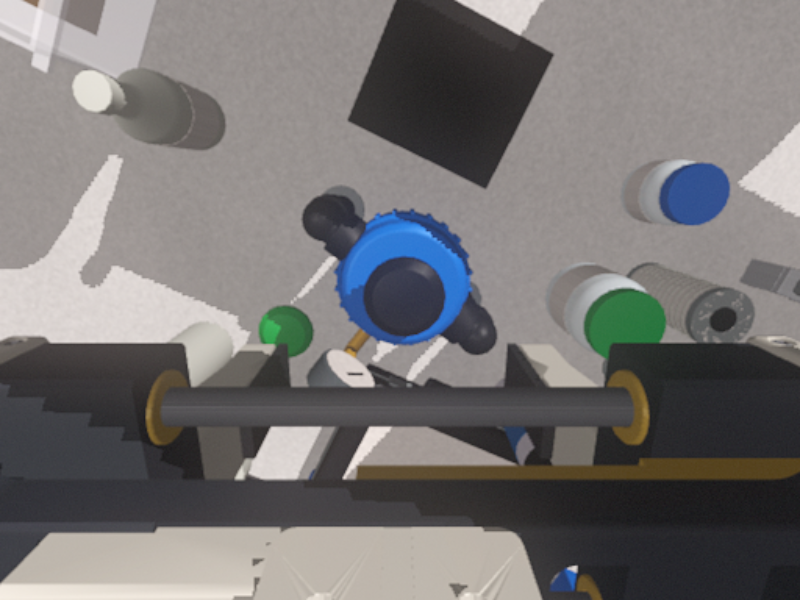

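The wrist view shows the cap as a dark disc at (404,296) in the enlarged picture (native px 258.6, 189.4) on the blue head, with the gauge below it. Now I go to look at the valve from its far side.

```bash
python3 -m crank '[{"dx":0.015,"dy":0.03,"dz":0,"twist":7,"grip":1},{"dx":0.025,"dy":0.065,"dz":0,"twist":14,"grip":1},{"dx":0.035,"dy":0.1,"dz":0,"twist":21,"grip":1},{"dx":0.04,"dy":0.135,"dz":0,"twist":28,"grip":1},{"dx":0.05,"dy":0.17,"dz":0,"twist":35,"grip":1}]'; python3 -m crank '[{"dx":0.01,"dy":0.04,"dz":-0.01,"twist":7,"grip":0},{"dx":0.02,"dy":0.08,"dz":-0.02,"twist":14,"grip":0},{"dx":0.03,"dy":0.12,"dz":-0.03,"twist":21,"grip":-0.24},{"dx":0.034,"dy":0.155,"dz":-0.04,"twist":28,"grip":-0.24},{"dx":0.034,"dy":0.18,"dz":-0.04,"twist":35,"grip":-0.24}]'; python3 -m crank '[{"dx":0,"dy":0,"dz":0,"twist":7,"grip":-0.24},{"dx":0,"dy":0,"dz":0,"twist":14,"grip":-0.24},{"dx":0,"dy":0,"dz":0,"twist":21,"grip":-0.24},{"dx":0,"dy":0,"dz":0,"twist":28,"grip":-0.24},{"dx":0,"dy":0,"dz":0,"twist":34,"grip":-0.24}]'
python3 -m crank '[{"dx":0,"dy":0,"dz":0,"twist":0,"grip":-0.24},{"dx":0,"dy":0,"dz":0,"twist":0,"grip":-0.24},{"dx":0,"dy":0,"dz":0,"twist":0,"grip":-0.24},{"dx":0,"dy":0,"dz":0,"twist":0,"grip":-0.24},{"dx":0,"dy":0,"dz":0,"twist":0,"grip":-0.24}]'
python3 - <<'E'
from h import *
s,_=snap('wrist','wv.png'); print(s['eef_pos'],s['ee_rot'],s['q'])
np.savez('pics/wv.npz',p=s['eef_pos'],r=s['ee_rot'])
im=cv2.imread('pics/wv.png'); cv2.imwrite('pics/wvb.png',cv2.resize(im[80:240,140:360],(770,560),interpolation=cv2.INTER_CUBIC))
K=cam('wrist',s); print(w2p(K,[.6038,.190,.165]))
# cap
sw={'eef_pos':[.57014403,-.22093572,.33803619],'ee_rot':[3.14107884,-.000684,-2.69895]}
K=cam('wrist',sw); g=cv2.imread('pics/wcap.png'); hs=cv2.cvtColor(g,cv2.COLOR_BGR2HSV)
m=((hs[...,2]<75)).astype(np.uint8); n,l,st,ce=cv2.connectedComponentsWithStats(m,connectivity=4); k=l[189,258]; print(k,st[k],ce[k])
for z in(.18,.185,.19): print(p2w(K,*ce[k],z))
E
```

```text
t: 1.92
eef_pos: [0.619, -0.0525, 0.3389]
ee_rot: [-3.141, 0.0, -2.087]
force: [0.4, 0.1, 0.9]
width: 0.0876
gripper_force: 0.0
t: 2.33
eef_pos: [0.6532, 0.129, 0.2954]
ee_rot: [3.138, -0.0, -1.475]
force: [0.3, -0.3, -0.4]
width: 0.0598
gripper_force: 0.0
t: 2.75
eef_pos: [0.6537, 0.126, 0.2986]
ee_rot: [3.142, -0.0, -0.882]
force: [0.3, -0.4, 1.1]
width: 0.0339
gripper_force: 0.0
t: 3.17
eef_pos: [0.6536, 0.1272, 0.2985]
ee_rot: [-3.142, -0.0, -0.889]
force: [1.1, -0.4, 0.4]
width: 0.0334
gripper_force: 0.0
[0.65356675 0.12716315 0.2985299 ] [-3.14158790e+00 -4.56689353e-06 -8.88627515e-01] [ 4.84374335e-01  3.10561773e-01  1.04070595e-01  3.62115125e-06
 -1.36429959e+00  1.97793735e-01]
[253.01214314 247.72308678]
8 [ 233  169   51   46 1253] [257.19952115 196.65203512]
[ 0.59014971 -0.20685492  0.18      ]
[ 0.58877166 -0.20758093  0.185     ]
[ 0.5873936  -0.20830693  0.19      ]
```

View pics/wvb.png

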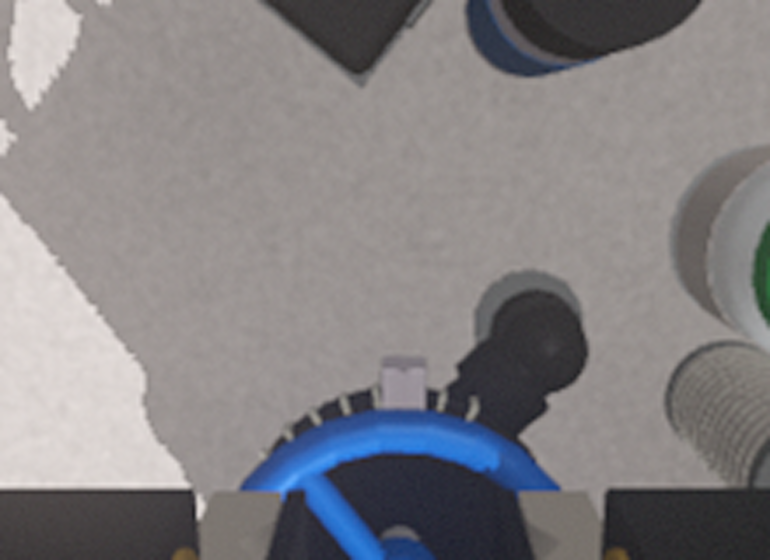

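The view shows the clip at crop (403,380), which is native (255.3,188). The rim's outer arc is just below it. Next I fit the hub from rim edges and work out the clip's bearing.

```bash
cat > fit.py <<'E'
from h import *
from scipy.optimize import least_squares
def hub_fit(KT,pts,g=(.6038,.190)):
    K,T=KT;o=T[:3,3]; a=np.linspace(0,2*np.pi,721)
    D=np.array([T[:3,:3]@np.linalg.inv(K)@[u,v,1] for u,v in pts]); D/=np.linalg.norm(D,axis=1)[:,None]
    def r(h):
        c=np.c_[h[0]+.058*np.cos(a),h[1]+.058*np.sin(a),0*a+.165]-o
        return np.array([np.linalg.norm(c-np.outer(c@d,d),axis=1).min()-.007 for d in D])
    s=least_squares(r,g,loss='soft_l1',f_scale=.001); return s.x,np.sqrt(np.mean(s.fun**2))
def blue(im): return cv2.inRange(cv2.cvtColor(im,cv2.COLOR_BGR2HSV),(100,120,60),(130,255,255))
E
python3 - <<'E'
from fit import *
z=np.load('pics/wv.npz'); s={'eef_pos':z['p'],'ee_rot':z['r']}; KW=cam('wrist',s)
im=cv2.imread('pics/wv.png'); m=blue(im)
pts=[]
for u in range(214,296):
    r=np.nonzero(m[185:222,u])[0]
    if len(r): pts.append((u,185+r[0]-.5))
H,e=hub_fit(KW,pts); print('hub wrist',H,e)
KT=cam('top'); t=cv2.imread('pics/top.png'); mt=blue(t); mt[:,:160]=0;mt[:,260:]=0;mt[:120]=0;mt[200:]=0
h=cv2.findContours(mt,cv2.RETR_EXTERNAL,cv2.CHAIN_APPROX_NONE)[0]; c=max(h,key=len)[:,0].astype(float)
ctr=c.mean(0); c=ctr+(c-ctr)*(1+.35/np.linalg.norm(c-ctr,axis=1))[:,None]
a=np.degrees(np.arctan2(-(c[:,0]-199),-(c[:,1]-157.7))); c=c[(a<30)|(a>62)]
H2,e2=hub_fit(KT,c); print('hub top',H2,e2)
# clip centre in wrist
hs=cv2.cvtColor(im,cv2.COLOR_BGR2HSV)[180:197,240:272]; g=(hs[...,2]>125)&(hs[...,1]<60)
sub=cv2.cvtColor(im,cv2.COLOR_BGR2GRAY)[180:198,244:268]
for r in range(3,17,3): print(180+r,sub[r])
for v in(186,190,194):
    P=p2w(KW,255.3,v,.1375); d=P[:2]-H; print('clip',P.round(4),np.arctan2(d[1],d[0]),np.hypot(*d))
f=85/430
P=p2w(KT,165+82*f,125+77*f,.16); d=P[:2]-H2; print('ptr',np.arctan2(d[1],d[0]),np.hypot(*d))
# cap
sw={'eef_pos':[.57014403,-.22093572,.33803619],'ee_rot':[3.14107884,-.000684,-2.69895]}
K=cam('wrist',sw); g=cv2.imread('pics/wcap.png')
hs=cv2.cvtColor(g,cv2.COLOR_BGR2HSV); m=((hs[...,2]<130)&~((hs[...,1]>150)&(hs[...,2]>85))).astype(np.uint8); m=cv2.morphologyEx(m,cv2.MORPH_OPEN,np.ones((7,7),np.uint8))
n,l,st,ce=cv2.connectedComponentsWithStats(m); k=l[189,258]; print(st[k],ce[k],p2w(K,*ce[k],.184))
print('visual',p2w(K,258.6,190,.184))
cv2.imwrite('pics/capc.png',cv2.resize(g[140:230,210:310],(800,600)))
E
```

```text
hub wrist [0.60212593 0.19051933] 0.0004847006850367322
hub top [0.60325754 0.19071787] 0.002131261668510307
183 [148 147 147 148 139 126 119 122 121 120 119 121 120 120 120 119 120 126
 144 150 149 148 149 150]
186 [148 148 147 149 135 146 157 157 154 149 142 135 143 153 158 155 157 144
 142 148 149 149 148 149]
189 [148 151 143 131 126 143 153 151 150 149 148 148 150 150 151 149 149 142
 146 147 149 149 151 138]
192 [ 46  42 110 142 110 129 155 151 149 148 148 147 149 149 149 151 151 118
  51  42  46  86 123 104]
195 [ 52  49  83 137 139 145 156 152 151 152 152 150 150 151 153 151 154 115
  45  46  54 128 128  76]
clip [0.6449 0.135  0.1375] -0.9138521849397463 0.07005148044589538
clip [0.6417 0.139  0.1375] -0.9159447094074968 0.06499152958513452
clip [0.6385 0.1429 0.1375] -0.9184129283530974 0.05988927246666105
ptr 0.8090516596461937 0.06891769885739969
[ 233  165   51   50 2066] [258.06050339 189.53678606] [ 0.58057827 -0.21034686  0.184     ]
visual [ 0.58082081 -0.20951549  0.184     ]
```

Hub is at (0.6025, 0.1906), pointer at +0.809, clip at −0.915. The wheel needs −98.8°. I'll grasp the rim 120° from the pointer, at bearing 166.3°.

```bash
python3 -m crank '[{"dx":-0.02,"dy":0.015,"dz":0,"twist":-7,"grip":-0.24},{"dx":-0.04,"dy":0.03,"dz":0,"twist":-14,"grip":-0.24},{"dx":-0.06,"dy":0.045,"dz":0,"twist":-21,"grip":-0.24},{"dx":-0.08,"dy":0.06,"dz":0,"twist":-28,"grip":-0.24},{"dx":-0.1074,"dy":0.0771,"dz":0,"twist":-35,"grip":-0.24}]'; python3 -m crank '[{"dx":0,"dy":0,"dz":0,"twist":-7,"grip":-0.24},{"dx":0,"dy":0,"dz":-0.02,"twist":-14,"grip":-0.24},{"dx":0,"dy":0,"dz":-0.05,"twist":-17.8,"grip":-0.24},{"dx":0,"dy":0,"dz":-0.07,"twist":-17.8,"grip":-0.24},{"dx":0,"dy":0,"dz":-0.07,"twist":-17.8,"grip":-0.24}]'
```

```text
t: 3.63
eef_pos: [0.5458, 0.205, 0.2982]
ee_rot: [3.142, -0.0, -1.505]
force: [-0.1, 0.0, 0.8]
width: 0.0335
gripper_force: 0.0
t: 4.05
eef_pos: [0.5438, 0.2036, 0.2242]
ee_rot: [3.136, -0.004, -1.809]
force: [0.6, -0.2, -0.7]
width: 0.0335
gripper_force: 0.0
```

```bash
python3 -m crank '[{"dx":0,"dy":0,"dz":-0.025,"twist":0,"grip":-0.24},{"dx":0,"dy":0,"dz":-0.05,"twist":0,"grip":-0.24},{"dx":0,"dy":0,"dz":-0.07,"twist":0,"grip":-0.24},{"dx":0,"dy":0,"dz":-0.082,"twist":0,"grip":-0.24},{"dx":0,"dy":0,"dz":-0.082,"twist":0,"grip":-0.24}]'; python3 -m crank '[{"dx":0,"dy":0,"dz":0,"twist":0,"grip":-0.5},{"dx":0,"dy":0,"dz":0,"twist":0,"grip":-0.7},{"dx":0,"dy":0,"dz":0,"twist":0,"grip":-1},{"dx":0,"dy":0,"dz":0,"twist":0,"grip":-1},{"dx":0,"dy":0,"dz":0,"twist":0,"grip":-1}]' 30
python3 - <<'E'
import numpy as np
H=np.array([.6025,.1906]);a0=np.radians(166.3);p0=H+.058*np.array([np.cos(a0),np.sin(a0)])
for d in range(0,100,5): 
    a=a0-np.radians(d); print(-d,((H+.058*np.array([np.cos(a),np.sin(a)]))-p0).round(4))
E
```

```text
t: 4.47
eef_pos: [0.5454, 0.204, 0.1449]
ee_rot: [3.139, -0.003, -1.808]
force: [-0.3, -1.1, -0.5]
width: 0.0336
gripper_force: 0.0
t: 4.88
eef_pos: [0.5469, 0.2051, 0.148]
ee_rot: [-3.14, 0.002, -1.808]
force: [-2.0, -0.2, 5.7]
width: 0.0134
gripper_force: 29.6
0 [0. 0.]
-5 [0.0014 0.0049]
-10 [0.0032 0.0096]
-15 [0.0055 0.0141]
-20 [0.0081 0.0184]
-25 [0.0111 0.0225]
-30 [0.0144 0.0263]
-35 [0.0181 0.0298]
-40 [0.022 0.033]
-45 [0.0262 0.0358]
-50 [0.0307 0.0383]
-55 [0.0353 0.0403]
-60 [0.0401 0.0419]
-65 [0.045  0.0431]
-70 [0.05   0.0439]
-75 [0.055  0.0442]
-80 [0.0601 0.0441]
-85 [0.0651 0.0436]
-90 [0.0701 0.0426]
-95 [0.0749 0.0412]
```

```bash
python3 -m crank '[{"dx":0.0014,"dy":0.0049,"dz":0,"twist":-5,"grip":-1},{"dx":0.0032,"dy":0.0096,"dz":0,"twist":-10,"grip":-1},{"dx":0.0055,"dy":0.0141,"dz":0,"twist":-15,"grip":-1},{"dx":0.0081,"dy":0.0184,"dz":0,"twist":-20,"grip":-1},{"dx":0.0111,"dy":0.0225,"dz":0,"twist":-25,"grip":-1}]' 45; python3 -m crank '[{"dx":0.0033,"dy":0.0038,"dz":0,"twist":-5,"grip":-1},{"dx":0.007,"dy":0.0073,"dz":0,"twist":-10,"grip":-1},{"dx":0.0109,"dy":0.0105,"dz":0,"twist":-15,"grip":-1},{"dx":0.0151,"dy":0.0133,"dz":0,"twist":-20,"grip":-1},{"dx":0.0196,"dy":0.0158,"dz":0,"twist":-25,"grip":-1}]'
```

```text
t: 5.3
eef_pos: [0.5576, 0.2268, 0.148]
ee_rot: [-3.14, 0.0, -2.248]
force: [-0.3, -2.5, 6.1]
width: 0.0135
gripper_force: 44.4
t: 5.72
eef_pos: [0.5772, 0.2425, 0.148]
ee_rot: [-3.141, 0.001, -2.685]
force: [-2.4, -3.3, 8.5]
width: 0.0133
gripper_force: 44.3
```

```bash
python3 -m crank '[{"dx":0.0046,"dy":0.002,"dz":0,"twist":-5,"grip":-1},{"dx":0.0094,"dy":0.0036,"dz":0,"twist":-10,"grip":-1},{"dx":0.0143,"dy":0.0048,"dz":0,"twist":-15,"grip":-1},{"dx":0.0193,"dy":0.0056,"dz":0,"twist":-20,"grip":-1},{"dx":0.0243,"dy":0.0059,"dz":0,"twist":-25,"grip":-1}]'; python3 -m crank '[{"dx":0.0051,"dy":-0.0001,"dz":0,"twist":-5,"grip":-1},{"dx":0.0101,"dy":-0.0006,"dz":0,"twist":-10,"grip":-1},{"dx":0.0151,"dy":-0.0016,"dz":0,"twist":-15,"grip":-1},{"dx":0.0199,"dy":-0.003,"dz":0,"twist":-20,"grip":-1},{"dx":0.0199,"dy":-0.003,"dz":0,"twist":-20,"grip":-1}]'
python3 - <<'E'
from h import *
s,_=snap('scene','s2.png'); snap('top','t2.png')
im=cv2.imread('pics/s2.png'); t=cv2.imread('pics/t2.png')
o=np.zeros((560,800,3),np.uint8)
o[:560,:480]=cv2.resize(im[150:220,290:350],(480,560),interpolation=cv2.INTER_CUBIC)
o[:320,480:800]=cv2.resize(t[130:170,195:235],(320,320),interpolation=cv2.INTER_CUBIC)
cv2.imwrite('pics/c2.png',o)
d=np.array(s['eef_pos'][:2])-[.6025,.1906]; print(np.degrees(np.arctan2(d[1],d[0])),np.hypot(*d),s['q'])
E
```

```text
t: 6.13
eef_pos: [0.6014, 0.2483, 0.148]
ee_rot: [-3.141, 0.001, -3.121]
force: [-3.9, -3.4, 7.7]
width: 0.0131
gripper_force: 44.3
t: 6.55
eef_pos: [0.6219, 0.2449, 0.1481]
ee_rot: [-3.141, 0.001, 2.811]
force: [-0.2, -3.3, 6.5]
width: 0.0132
gripper_force: 44.3
70.30780004195313 0.05768143641176364 [ 6.66933603e-01  4.02053904e-01 -1.08584814e-01  1.47968175e-03
 -1.05974941e+00 -2.56865108e+00]
```

View pics/c2.png

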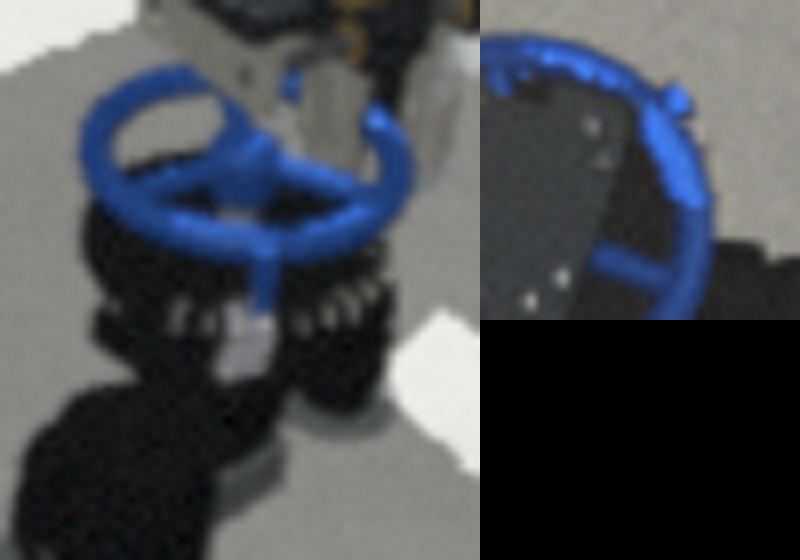

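The pointer, with its tip at crop (264,305), stands slightly counter-clockwise of the clip, whose top centre is about (250,315). I'll measure the rest numerically.

```bash
python3 - <<'E'
from h import *
KS=cam('scene');im=cv2.imread('pics/s2.png').astype(int)
for v in range(181,199):
    row=im[v,312:334]; b=np.clip(row[:,0]-row[:,2]-25,0,None); g=np.clip(row.min(1)-60,0,None)
    U=np.arange(312,334); print(v,'blue',round((b*U).sum()/max(b.sum(),1),2),b.sum(),'grey',round((g[4:14]*U[4:14]).sum()/max(g[4:14].sum(),1),2),g.tolist())
for t in(-.95,-.9,-.85,-.8):
    c,s=np.cos(t),np.sin(t); print(t,*[w2p(KS,[.6025+.0685*c,.1906+.0685*s,z]).round(2) for z in(.155,.142,.1375,.12)])
E
```

```text
181 blue 322.56 1179 grey 0.0 [0, 0, 0, 0, 0, 0, 0, 0, 0, 0, 0, 0, 0, 0, 0, 0, 0, 0, 0, 0, 0, 0]
182 blue 322.59 518 grey 0.0 [0, 0, 0, 0, 0, 0, 0, 0, 0, 0, 0, 0, 0, 0, 0, 0, 0, 0, 0, 0, 0, 0]
183 blue 322.65 184 grey 0.0 [0, 0, 0, 0, 0, 0, 0, 0, 0, 0, 0, 0, 0, 0, 0, 0, 0, 0, 0, 0, 0, 0]
184 blue 322.63 169 grey 0.0 [0, 0, 0, 0, 0, 0, 0, 0, 0, 0, 0, 0, 0, 0, 0, 0, 0, 0, 0, 0, 0, 0]
185 blue 322.47 143 grey 0.0 [0, 0, 0, 0, 0, 0, 0, 0, 0, 0, 0, 0, 0, 0, 0, 0, 0, 0, 0, 0, 0, 0]
186 blue 322.55 119 grey 0.0 [0, 0, 0, 0, 0, 0, 0, 0, 0, 0, 0, 0, 0, 0, 0, 0, 0, 0, 0, 0, 0, 1]
187 blue 322.37 97 grey 319.79 [0, 0, 0, 0, 0, 0, 0, 8, 7, 4, 0, 0, 0, 0, 0, 0, 0, 0, 0, 0, 0, 17]
188 blue 322.21 76 grey 319.22 [14, 0, 0, 0, 0, 0, 32, 53, 33, 14, 0, 0, 0, 0, 0, 0, 0, 0, 0, 8, 0, 8]
189 blue 322.0 7 grey 320.26 [11, 0, 0, 0, 4, 0, 39, 66, 57, 39, 38, 39, 0, 0, 0, 0, 0, 0, 4, 25, 0, 0]
190 blue 0.0 0 grey 320.83 [3, 0, 0, 0, 11, 0, 35, 73, 68, 68, 82, 83, 17, 0, 0, 0, 0, 0, 0, 9, 0, 0]
191 blue 0.0 0 grey 320.84 [0, 0, 0, 0, 0, 0, 33, 71, 66, 61, 67, 63, 18, 0, 0, 0, 0, 0, 0, 0, 0, 0]
192 blue 0.0 0
[... 253 characters left out ...]
 24, 0, 0, 0, 0, 0, 0, 0, 0, 0, 0]
195 blue 0.0 0 grey 319.68 [0, 0, 0, 0, 0, 39, 61, 62, 58, 56, 47, 14, 0, 0, 0, 0, 0, 0, 0, 0, 0, 0]
196 blue 0.0 0 grey 319.25 [0, 0, 0, 0, 0, 40, 67, 52, 45, 41, 30, 0, 0, 0, 0, 0, 0, 0, 0, 0, 0, 0]
197 blue 0.0 0 grey 318.16 [0, 0, 0, 0, 0, 6, 26, 13, 0, 0, 0, 0, 0, 0, 0, 0, 0, 0, 0, 0, 0, 0]
198 blue 0.0 0 grey 0.0 [0, 0, 0, 0, 0, 0, 0, 0, 0, 0, 0, 0, 0, 0, 0, 0, 0, 0, 0, 0, 0, 0]
-0.95 [320.04 185.47] [319.54 188.98] [319.37 190.19] [318.72 194.81]
-0.9 [321.21 185.53] [320.71 189.04] [320.53 190.25] [319.87 194.87]
-0.85 [322.38 185.55] [321.87 189.06] [321.69 190.27] [321.01 194.89]
-0.8 [323.54 185.54] [323.02 189.05] [322.84 190.26] [322.15 194.88]
```

```bash
python3 -m crank '[{"dx":0.0014,"dy":-0.0005,"dz":0,"twist":-1.5,"grip":-1},{"dx":0.0028,"dy":-0.001,"dz":0,"twist":-2.9,"grip":-1},{"dx":0.0028,"dy":-0.001,"dz":0,"twist":-2.9,"grip":-1},{"dx":0.0028,"dy":-0.001,"dz":0,"twist":-2.9,"grip":-1},{"dx":0.0028,"dy":-0.001,"dz":0,"twist":-2.9,"grip":-1}]'
python3 - <<'E'
from h import *
s,_=snap('scene','s3.png')
im=cv2.imread('pics/s3.png').astype(int)
for v in range(183,198):
    row=im[v,312:334]; b=np.clip(row[:,0]-row[:,2]-25,0,None); g=np.clip(row.min(1)-60,0,None)
    U=np.arange(312,334); print(v,'blue',round((b*U).sum()/max(b.sum(),1),2),b.sum(),'grey',round((g[4:14]*U[4:14]).sum()/max(g[4:14].sum(),1),2),g[4:14].tolist())
d=np.array(s['eef_pos'][:2])-[.6025,.1906]; print(np.degrees(np.arctan2(d[1],d[0])))
E
```

```text
t: 7.07
eef_pos: [0.624, 0.2441, 0.1481]
ee_rot: [-3.141, 0.001, 2.766]
force: [-2.6, -3.0, 7.5]
width: 0.0133
gripper_force: 44.3
183 blue 321.79 179 grey 0.0 [0, 0, 0, 0, 0, 0, 0, 0, 0, 0]
184 blue 321.78 150 grey 0.0 [0, 0, 0, 0, 0, 0, 0, 0, 0, 0]
185 blue 321.68 157 grey 0.0 [0, 0, 0, 0, 0, 0, 0, 0, 0, 0]
186 blue 321.48 142 grey 0.0 [0, 0, 0, 0, 0, 0, 0, 0, 0, 0]
187 blue 321.42 120 grey 319.0 [0, 0, 0, 1, 0, 0, 0, 0, 0, 0]
188 blue 321.17 69 grey 318.75 [0, 0, 31, 42, 7, 0, 0, 1, 0, 0]
189 blue 321.0 9 grey 320.63 [3, 0, 35, 59, 36, 30, 44, 52, 9, 0]
190 blue 0.0 0 grey 320.85 [12, 0, 36, 72, 65, 70, 86, 86, 17, 0]
191 blue 0.0 0 grey 320.83 [0, 0, 35, 73, 63, 60, 68, 63, 18, 0]
192 blue 0.0 0 grey 320.93 [0, 0, 24, 48, 54, 56, 58, 54, 12, 0]
193 blue 0.0 0 grey 320.52 [0, 4, 42, 60, 62, 59, 61, 50, 0, 0]
194 blue 0.0 0 grey 320.0 [0, 20, 57, 60, 60, 58, 52, 24, 0, 0]
195 blue 0.0 0 grey 319.69 [0, 36, 59, 61, 59, 57, 45, 13, 0, 0]
196 blue 0.0 0 grey 319.25 [0, 42, 66, 52, 45, 42, 30, 0, 0, 0]
197 blue 0.0 0 grey 318.16 [0, 6, 26, 13, 0, 0, 0, 0, 0, 0]
68.0644629786492
```

```bash
python3 -m crank '[{"dx":0.0006,"dy":-0.0002,"dz":0,"twist":-0.7,"grip":-1},{"dx":0.0006,"dy":-0.0002,"dz":0,"twist":-0.7,"grip":-1},{"dx":0.0006,"dy":-0.0002,"dz":0,"twist":-0.7,"grip":-1},{"dx":0.0006,"dy":-0.0002,"dz":0,"twist":-0.7,"grip":-0.6},{"dx":0.0006,"dy":-0.0002,"dz":0,"twist":-0.7,"grip":-0.4}]'; python3 -m crank '[{"dx":0,"dy":0,"dz":0,"twist":0,"grip":-0.24},{"dx":0,"dy":0,"dz":0,"twist":0,"grip":-0.24},{"dx":0,"dy":0,"dz":0.02,"twist":0,"grip":-0.24},{"dx":0,"dy":0,"dz":0.05,"twist":0,"grip":-0.24},{"dx":0,"dy":0,"dz":0.08,"twist":0,"grip":-0.24}]'; python3 -m crank '[{"dx":0.005,"dy":-0.02,"dz":0.02,"twist":7,"grip":-0.24},{"dx":0.01,"dy":-0.05,"dz":0.05,"twist":14,"grip":-0.24},{"dx":0.02,"dy":-0.08,"dz":0.07,"twist":21,"grip":-0.24},{"dx":0.03,"dy":-0.11,"dz":0.07,"twist":28,"grip":-0.24},{"dx":0.03,"dy":-0.117,"dz":0.07,"twist":35,"grip":-0.24}]'
for i in 1 2 3; do python3 -m crank '[{"dx":0,"dy":0,"dz":0,"twist":7,"grip":-0.24},{"dx":0,"dy":0,"dz":0,"twist":14,"grip":-0.24},{"dx":0,"dy":0,"dz":0,"twist":21,"grip":-0.24},{"dx":0,"dy":0,"dz":0,"twist":28,"grip":-0.24},{"dx":0,"dy":0,"dz":0,"twist":35,"grip":-0.24}]'; done
python3 -m crank '[{"dx":0,"dy":0,"dz":0,"twist":7,"grip":1},{"dx":0,"dy":0,"dz":0,"twist":10.5,"grip":1},{"dx":0,"dy":0,"dz":0,"twist":10.5,"grip":1},{"dx":0,"dy":0,"dz":0,"twist":10.5,"grip":1},{"dx":0,"dy":0,"dz":0,"twist":10.5,"grip":1}]'
python3 - <<'E'
from h import *
s,_=snap('wrist','wv2.png'); print(s['eef_pos'],s['ee_rot'],s['t'])
np.savez('pics/wv2.npz',p=s['eef_pos'],r=s['ee_rot'])
snap('top','t3.png'); snap('scene','s4.png')
im=cv2.imread('pics/wv2.png'); o=np.zeros((400,800,3),np.uint8); o[:,:400]=cv2.resize(im[175:225,230:280],(400,400),interpolation=cv2.INTER_CUBIC)
o[:,400:]=cv2.resize(cv2.imread('pics/s4.png')[165:205,300:340],(400,400),interpolation=cv2.INTER_CUBIC)
cv2.imwrite('pics/wv2b.png',o)
E
```

```text
t: 7.53
eef_pos: [0.6246, 0.2445, 0.1471]
ee_rot: [3.141, 0.0, 2.754]
force: [-0.6, -0.8, -0.7]
width: 0.0196
gripper_force: 0.0
t: 7.95
eef_pos: [0.6239, 0.2443, 0.2262]
ee_rot: [-3.139, -0.002, 2.754]
force: [1.0, -0.1, 0.1]
width: 0.0333
gripper_force: 0.0
t: 8.37
eef_pos: [0.6561, 0.1243, 0.2984]
ee_rot: [-3.141, 0.003, -2.914]
force: [-0.3, 0.4, -0.8]
width: 0.0331
gripper_force: 0.0
t: 8.78
eef_pos: [0.6545, 0.1276, 0.2962]
ee_rot: [3.141, -0.0, -2.301]
force: [-0.8, 0.3, 0.4]
width: 0.0336
gripper_force: 0.0
t: 9.2
eef_pos: [0.6544, 0.1277, 0.2962]
ee_rot: [3.141, -0.0, -1.69]
force: [-0.2, 0.4, 0.6]
width: 0.0329
gripper_force: 0.0
t: 9.62
eef_pos: [0.6544, 0.1277, 0.2962]
ee_rot: [3.141, 0.0, -1.08]
force: [-0.3, -0.0, -0.9]
width: 0.0333
gripper_force: 0.0
t: 10.03
eef_pos: [0.6544, 0.1276, 0.2963]
ee_rot: [3.141, 0.0, -0.905]
force: [-0.2, -0.2, -0.3]
width: 0.0611
gripper_force: 0.0
[0.65444199 0.12761397 0.2963418 ] [ 3.14140182e+00  1.16131186e-04 -9.04751481e-01] 10.0333
```

View pics/wv2b.png

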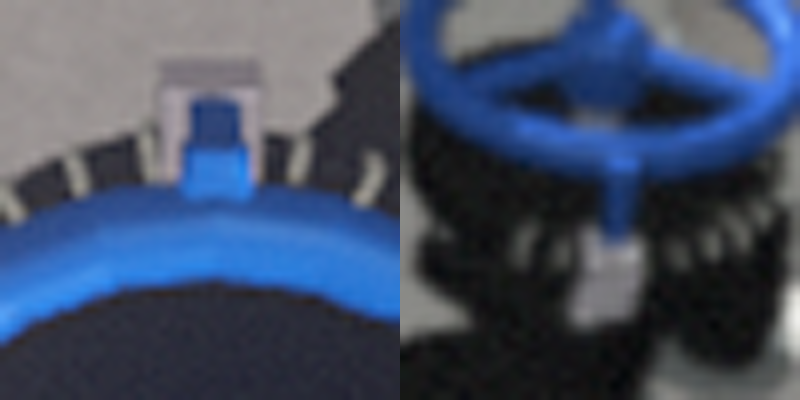

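The pointer tip, crop (215,110), stands over the middle of the clip, which spans crop x 160–258. That is within about 0.01 rad. Now to the small puller for a closer look.

```bash
python3 -m crank '[{"dx":-0.03,"dy":0.015,"dz":0,"twist":-6,"grip":1},{"dx":-0.065,"dy":0.03,"dz":0,"twist":-12,"grip":1},{"dx":-0.1,"dy":0.045,"dz":0,"twist":-18,"grip":1},{"dx":-0.135,"dy":0.06,"dz":-0.01,"twist":-24,"grip":1},{"dx":-0.17,"dy":0.075,"dz":-0.02,"twist":-30,"grip":1}]'; python3 -m crank '[{"dx":-0.03,"dy":0.015,"dz":-0.01,"twist":-3.4,"grip":1},{"dx":-0.064,"dy":0.03,"dz":-0.02,"twist":-3.4,"grip":1},{"dx":-0.064,"dy":0.03,"dz":-0.02,"twist":-3.4,"grip":1},{"dx":-0.064,"dy":0.03,"dz":-0.02,"twist":-3.4,"grip":1},{"dx":-0.064,"dy":0.03,"dz":-0.02,"twist":-3.4,"grip":1}]'
python3 - <<'E'
from h import *
s,_=snap('wrist','wp.png'); print(s['eef_pos'],s['ee_rot'],s['t'])
np.savez('pics/wp.npz',p=s['eef_pos'],r=s['ee_rot'])
K=cam('wrist',s);print(w2p(K,[.42,.205,.098]))
im=cv2.imread('pics/wp.png'); cv2.imwrite('pics/wpb.png',cv2.resize(im[100:260,160:360],(800,600)[:2] if 0 else (750,600),interpolation=cv2.INTER_CUBIC))
E
```

```text
t: 10.6
eef_pos: [0.4832, 0.203, 0.2767]
ee_rot: [-3.14, 0.001, -1.432]
force: [-0.6, 1.3, -0.2]
width: 0.0877
gripper_force: 0.0
t: 11.02
eef_pos: [0.4206, 0.233, 0.2571]
ee_rot: [-3.141, 0.001, -1.484]
force: [0.2, -0.1, 0.9]
width: 0.0873
gripper_force: 0.0
[0.42064686 0.23299491 0.25713608] [-3.14053431e+00  6.22742645e-04 -1.48432831e+00] 11.0167
[256.89794977 153.77243599]
```

View pics/wpb.png

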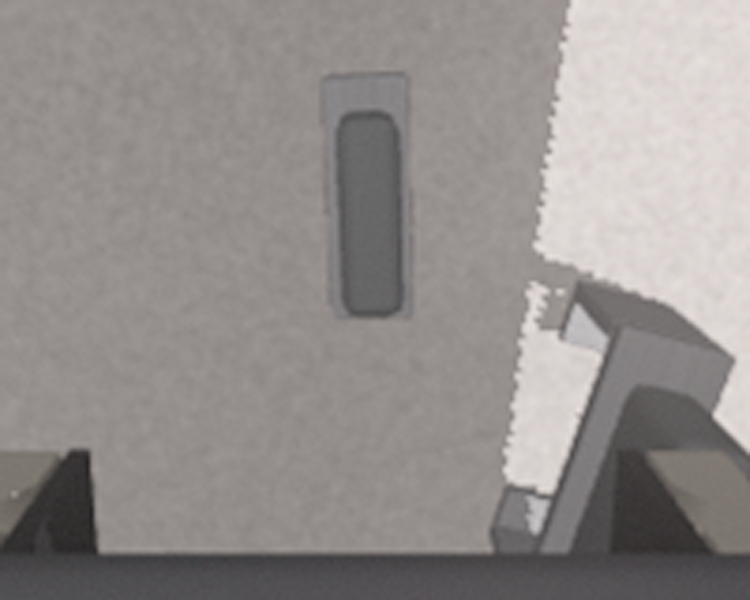

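The puller's grip shows as a dark block from crop (369,112) to (372,315).

```bash
python3 - <<'E'
from h import *
z=np.load('pics/wp.npz'); s={'eef_pos':z['p'],'ee_rot':z['r']}; K=cam('wrist',s)
f=lambda x,y,h:p2w(K,160+x/3.75,100+y/3.75,h)
a,b=f(369,111,.098),f(372.5,315,.098); d=b-a; print(a,b,np.linalg.norm(d),(a+b)/2,'yaw',np.degrees(np.arctan2(-d[0],d[1])))
a,b=f(364.5,74,.054),f(372.5,318,.054); d=b-a; print('bridge',np.linalg.norm(d),(a+b)/2,np.degrees(np.arctan2(-d[0],d[1])))
# cap from wrist, edge-based
sw={'eef_pos':[.57014403,-.22093572,.33803619],'ee_rot':[3.14107884,-.000684,-2.69895]}
K=cam('wrist',sw); g=cv2.imread('pics/wcap.png').astype(int)
print(g[190,225:295,0].tolist()); print(g[155:222,258,0].tolist())
print(w2p(K,[.5805,-.209,.182]))
E
```

```text
[0.42076981 0.1772981  0.098     ] [0.41379494 0.24115843 0.098     ] 0.06424010420501787 [0.41728238 0.20922827 0.098     ] yaw 6.233179727617837
bridge 0.08675968949229344 [0.41720096 0.21066697 0.054     ] 7.097319183075934
[148, 148, 149, 148, 149, 150, 153, 116, 58, 62, 63, 68, 65, 70, 74, 72, 72, 74, 71, 70, 73, 73, 75, 74, 72, 74, 75, 73, 74, 74, 74, 73, 72, 74, 72, 71, 72, 71, 72, 75, 70, 73, 74, 70, 72, 75, 74, 72, 73, 70, 73, 71, 75, 73, 73, 71, 71, 71, 69, 86, 190, 215, 212, 211, 212, 211, 211, 211, 212, 210]
[214, 214, 213, 214, 213, 214, 214, 216, 201, 138, 70, 76, 78, 80, 78, 78, 80, 82, 81, 80, 82, 81, 84, 80, 80, 80, 78, 78, 76, 78, 78, 76, 75, 72, 72, 74, 73, 71, 73, 69, 72, 70, 67, 70, 71, 68, 68, 68, 68, 68, 67, 66, 67, 67, 70, 66, 63, 62, 59, 55, 113, 140, 182, 180, 155, 135, 139]
[259.33727354 189.44433867]
```

```bash
python3 - <<'E'
from h import *
z=np.load('pics/wp.npz'); s={'eef_pos':z['p'],'ee_rot':z['r']}; K=cam('wrist',s); T=cam('top')
for h in(.1,.14):
  print([p2w(K,160+x/3.75,100+y/3.75,h)[:2].round(3) for x,y in((632,388),(700,395))],[p2w(T,x/1.5625,y/1.5625,h)[:2].round(3) for x,y in((218,405),(278,408),(276,426))])
E
```

```text
[array([0.327, 0.258]), array([0.305, 0.258])] [array([0.331, 0.361]), array([0.326, 0.255]), array([0.295, 0.258])]
[array([0.34 , 0.245]), array([0.32 , 0.246])] [array([0.334, 0.35 ]), array([0.33 , 0.248]), array([0.299, 0.25 ])]
```

```bash
python3 -m crank '[{"dx":0.0,"dy":-0.012,"dz":-0.02,"twist":1.5,"grip":0.2},{"dx":-0.0034,"dy":-0.023,"dz":-0.04,"twist":1.5,"grip":0.2},{"dx":-0.0034,"dy":-0.023,"dz":-0.06,"twist":1.5,"grip":0.2},{"dx":-0.0034,"dy":-0.023,"dz":-0.08,"twist":1.5,"grip":0.2},{"dx":-0.0034,"dy":-0.023,"dz":-0.08,"twist":1.5,"grip":0.2}]'
```

```text
t: 11.48
eef_pos: [0.4163, 0.2074, 0.1732]
ee_rot: [3.137, -0.003, -1.462]
force: [-0.8, -0.0, 0.6]
width: 0.0599
gripper_force: 0.0
```

```bash
python3 -m crank '[{"dx":0,"dy":0,"dz":-0.025,"twist":0,"grip":0.2},{"dx":0,"dy":0,"dz":-0.05,"twist":0,"grip":0.2},{"dx":0,"dy":0,"dz":-0.07,"twist":0,"grip":0.2},{"dx":0,"dy":0,"dz":-0.085,"twist":0,"grip":0.2},{"dx":0,"dy":0,"dz":-0.085,"twist":0,"grip":0.2}]'; python3 -m crank '[{"dx":0,"dy":0,"dz":-0.013,"twist":0,"grip":0.2},{"dx":0,"dy":0,"dz":-0.026,"twist":0,"grip":0.2},{"dx":0,"dy":0,"dz":-0.026,"twist":0,"grip":-0.2},{"dx":0,"dy":0,"dz":-0.026,"twist":0,"grip":-1},{"dx":0,"dy":0,"dz":-0.026,"twist":0,"grip":-1}]' 60;  python3 -m crank '[{"dx":0,"dy":0,"dz":0,"twist":0,"grip":-1},{"dx":0,"dy":0,"dz":0,"twist":0,"grip":-1},{"dx":0,"dy":0,"dz":0,"twist":0,"grip":-1},{"dx":0,"dy":0,"dz":0.01,"twist":0,"grip":-1},{"dx":0,"dy":0,"dz":0.02,"twist":0,"grip":-1}]' 60
```

```text
t: 11.9
eef_pos: [0.4169, 0.2084, 0.0897]
ee_rot: [3.138, -0.003, -1.461]
force: [-0.6, -0.3, -0.3]
width: 0.0526
gripper_force: 0.0
t: 12.32
eef_pos: [0.418, 0.2102, 0.0668]
ee_rot: [-3.14, 0.001, -1.459]
force: [0.3, 0.4, 0.1]
width: 0.0379
gripper_force: 0.0
t: 12.73
eef_pos: [0.4164, 0.209, 0.0853]
ee_rot: [3.14, -0.001, -1.459]
force: [0.2, -0.2, -3.0]
width: 0.0195
gripper_force: 60.0
```

```bash
python3 -m crank '[{"dx":0,"dy":0,"dz":0.03,"twist":0,"grip":-1},{"dx":0,"dy":0,"dz":0.065,"twist":0,"grip":-1},{"dx":0,"dy":0,"dz":0.1,"twist":0,"grip":-1},{"dx":0,"dy":0,"dz":0.135,"twist":0,"grip":-1},{"dx":0,"dy":-0.01,"dz":0.17,"twist":0,"grip":-1}]' 60; python3 -m crank '[{"dx":0.005,"dy":-0.02,"dz":0.02,"twist":-2,"grip":-1},{"dx":0.01,"dy":-0.05,"dz":0.03,"twist":-4,"grip":-1},{"dx":0.02,"dy":-0.085,"dz":0.03,"twist":-6.5,"grip":-1},{"dx":0.03,"dy":-0.12,"dz":0.03,"twist":-6.5,"grip":-1},{"dx":0.04,"dy":-0.155,"dz":0.03,"twist":-6.5,"grip":-1}]'; python3 -m crank '[{"dx":0.005,"dy":-0.035,"dz":0,"twist":0,"grip":-1},{"dx":0.01,"dy":-0.07,"dz":0,"twist":0,"grip":-1},{"dx":0.015,"dy":-0.105,"dz":0,"twist":0,"grip":-1},{"dx":0.0193,"dy":-0.14,"dz":0,"twist":0,"grip":-1},{"dx":0.0193,"dy":-0.175,"dz":0,"twist":0,"grip":-1}]';  python3 -m crank '[{"dx":0,"dy":-0.03,"dz":0,"twist":0,"grip":-1},{"dx":0,"dy":-0.06,"dz":0,"twist":0,"grip":-1},{"dx":0,"dy":-0.0785,"dz":0,"twist":0,"grip":-1},{"dx":0,"dy":-0.0785,"dz":0,"twist":0,"grip":-1},{"dx":0,"dy":-0.0785,"dz":0,"twist":0,"grip":-1}]'
python3 - <<'E'
from h import *
s,_=snap('wrist','wc3.png'); print(s['eef_pos'],s['ee_rot'],s['t'])
np.savez('pics/wc3.npz',p=s['eef_pos'],r=s['ee_rot'])
K=cam('wrist',s);print(w2p(K,[.581,-.2095,.182]))
im=cv2.imread('pics/wc3.png'); cv2.imwrite('pics/wc3b.png',cv2.resize(im,(800,600),interpolation=cv2.INTER_CUBIC))
E
```

```text
t: 13.15
eef_pos: [0.4166, 0.2, 0.2572]
ee_rot: [3.141, 0.0, -1.458]
force: [1.3, 0.5, -2.4]
width: 0.0198
gripper_force: 60.0
t: 13.57
eef_pos: [0.4565, 0.0432, 0.2858]
ee_rot: [-3.141, 0.001, -1.572]
force: [1.2, 0.1, -2.5]
width: 0.0198
gripper_force: 60.0
t: 13.98
eef_pos: [0.4761, -0.1321, 0.2853]
ee_rot: [3.141, 0.0, -1.573]
force: [1.4, 1.2, -2.8]
width: 0.0197
gripper_force: 60.0
t: 14.4
eef_pos: [0.4756, -0.2097, 0.2849]
ee_rot: [3.14, 0.001, -1.575]
force: [-0.3, -0.1, -3.5]
width: 0.0195
gripper_force: 60.0
[ 0.47559469 -0.20970731  0.28485196] [ 3.14006870e+00  5.46616628e-04 -1.57499785e+00] 14.4
[148.55566302 190.46752438]
```

View pics/wc3b.png

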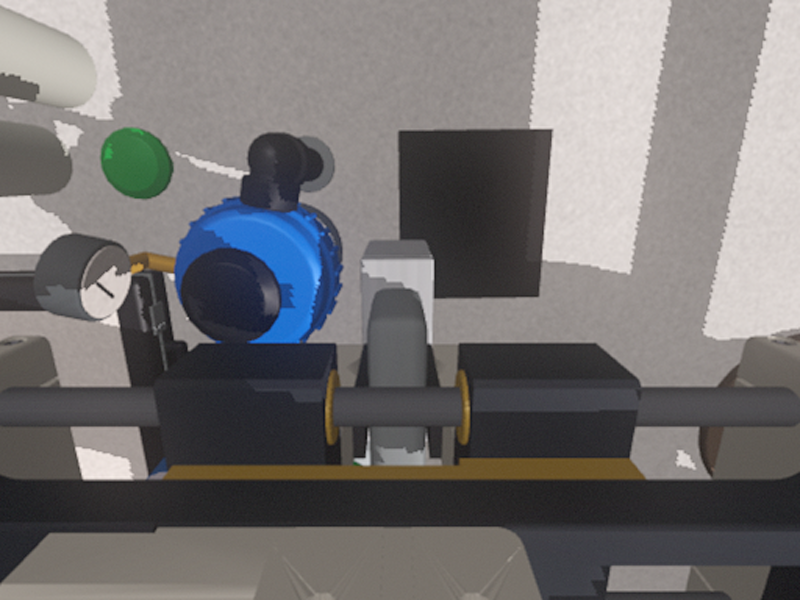

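The cap's rim outlines an ellipse centred at (230,295) here. The puller's bridge end is at (397,256), and it is square in the grip.

```bash
python3 - <<'E'
from h import *
z=np.load('pics/wc3.npz'); s={'eef_pos':z['p'],'ee_rot':z['r']}; K=cam('wrist',s); f=1/1.5625
print('bridge end',[p2w(K,x*f,257*f,s['eef_pos'][2]-.0665+.054).round(4) for x in(362,397,432)])
print('bridge lower',[p2w(K,x*f,300*f,s['eef_pos'][2]-.0665+.054).round(4) for x in(360,435)])
g=cv2.imread('pics/wc3.png'); m=((g[...,0]<105)).astype(np.uint8); m[:155]=0;m[222:]=0;m[:,:110]=0;m[:,185:]=0
m=cv2.morphologyEx(m,cv2.MORPH_OPEN,np.ones((5,5),np.uint8))
n,l,st,ce=cv2.connectedComponentsWithStats(m); k=l[189,147]; c=cv2.findContours((l==k).astype(np.uint8),0,1)[0][0]; e=cv2.fitEllipse(cv2.convexHull(c)); print(st[k],ce[k],e)
for q in(e[0],ce[k]):print(p2w(K,*q,.182))
E
```

```text
bridge end [array([ 0.4898, -0.2523,  0.2724]), array([ 0.4756, -0.2523,  0.2724]), array([ 0.4613, -0.2522,  0.2724])]
bridge lower [array([ 0.4911, -0.2341,  0.2724]), array([ 0.4597, -0.2339,  0.2724])]
[ 115  159   63   63 3000] [146.002      189.29033333] ((146.96253967285156, 189.64468383789062), (60.74443054199219, 65.7932357788086), 130.9300079345703)
[ 0.58249518 -0.21036131  0.182     ]
[ 0.58341201 -0.21073295  0.182     ]
```

```bash
python3 -m crank '[{"dx":0,"dy":-0.001,"dz":-0.02,"twist":0.2,"grip":-1},{"dx":0,"dy":-0.001,"dz":-0.04,"twist":0.2,"grip":-1},{"dx":0,"dy":-0.001,"dz":-0.058,"twist":0.2,"grip":-1},{"dx":0,"dy":-0.001,"dz":-0.058,"twist":0.2,"grip":-1},{"dx":0,"dy":-0.001,"dz":-0.058,"twist":0.2,"grip":-1}]'; python3 -m crank '[{"dx":0.01,"dy":0,"dz":0,"twist":0,"grip":-1},{"dx":0.022,"dy":0,"dz":0,"twist":0,"grip":-1},{"dx":0.034,"dy":0,"dz":0,"twist":0,"grip":-1},{"dx":0.046,"dy":0,"dz":0,"twist":0,"grip":-1},{"dx":0.058,"dy":0,"dz":0,"twist":0,"grip":-1}]'; python3 -m crank '[{"dx":0.01,"dy":0,"dz":0,"twist":0,"grip":-1},{"dx":0.02,"dy":0,"dz":0,"twist":0,"grip":-1},{"dx":0.03,"dy":0,"dz":0,"twist":0,"grip":-1},{"dx":0.04,"dy":0,"dz":0,"twist":0,"grip":-1},{"dx":0.049,"dy":0,"dz":0,"twist":0,"grip":-1}]'
```

```text
t: 14.87
eef_pos: [0.4759, -0.2092, 0.2273]
ee_rot: [3.14, 0.0, -1.568]
force: [1.0, 0.5, -2.7]
width: 0.0199
gripper_force: 60.0
t: 15.28
eef_pos: [0.5362, -0.2099, 0.2278]
ee_rot: [-3.141, -0.0, -1.569]
force: [-0.4, -0.1, -3.1]
width: 0.0201
gripper_force: 60.0
t: 15.7
eef_pos: [0.5844, -0.2099, 0.2273]
ee_rot: [3.141, -0.0, -1.569]
force: [-0.1, -1.2, -2.3]
width: 0.0198
gripper_force: 60.0
```

```bash
python3 -m crank '[{"dx":-0.001,"dy":0,"dz":0.004,"twist":0,"grip":-1},{"dx":-0.001,"dy":0,"dz":0.007,"twist":0,"grip":-1},{"dx":-0.001,"dy":0,"dz":0.009,"twist":0,"grip":-1},{"dx":-0.001,"dy":0,"dz":0.01,"twist":0,"grip":-1},{"dx":-0.001,"dy":0,"dz":0.011,"twist":0,"grip":-1}]'; python3 -m crank '[{"dx":0,"dy":0,"dz":0.001,"twist":0,"grip":-1},{"dx":0,"dy":0,"dz":0.002,"twist":0,"grip":-1},{"dx":0,"dy":0,"dz":0.003,"twist":0,"grip":-1},{"dx":0,"dy":0,"dz":0.004,"twist":0,"grip":-1},{"dx":0,"dy":0,"dz":0.005,"twist":0,"grip":-1}]';  python3 -m crank '[{"dx":0,"dy":0,"dz":0.001,"twist":0,"grip":-1},{"dx":0,"dy":0,"dz":0.002,"twist":0,"grip":-1},{"dx":0,"dy":0,"dz":0.003,"twist":0,"grip":-1},{"dx":0,"dy":0,"dz":0.004,"twist":0,"grip":-1},{"dx":0,"dy":0,"dz":0.005,"twist":0,"grip":-1}]'; python3 -m crank '[{"dx":0,"dy":0,"dz":0.003,"twist":0,"grip":-1},{"dx":0,"dy":0,"dz":0.006,"twist":0,"grip":-1},{"dx":0,"dy":0,"dz":0.009,"twist":0,"grip":-1},{"dx":0,"dy":0,"dz":0.012,"twist":0,"grip":-1},{"dx":0,"dy":0,"dz":0.015,"twist":0,"grip":-1}]'
```

```text
t: 16.12
eef_pos: [0.582, -0.2099, 0.2386]
ee_rot: [-3.141, 0.0, -1.569]
force: [1.1, 0.0, -8.5]
width: 0.0197
gripper_force: 60.0
t: 16.53
eef_pos: [0.5823, -0.21, 0.2441]
ee_rot: [-3.142, -0.0, -1.569]
force: [-0.4, 0.1, -3.5]
width: 0.0196
gripper_force: 60.0
t: 16.95
eef_pos: [0.5825, -0.2099, 0.2489]
ee_rot: [-3.141, -0.0, -1.569]
force: [0.2, -0.3, -3.5]
width: 0.0196
gripper_force: 60.0
t: 17.37
eef_pos: [0.5823, -0.2099, 0.2639]
ee_rot: [-3.142, -0.0, -1.569]
force: [-0.2, -0.1, -3.0]
width: 0.0197
gripper_force: 60.0
```

```bash
python3 -m crank '[{"dx":0,"dy":0,"dz":0.006,"twist":0,"grip":-1},{"dx":0,"dy":0,"dz":0.014,"twist":0,"grip":-1},{"dx":0,"dy":0,"dz":0.022,"twist":0,"grip":-1},{"dx":0,"dy":0,"dz":0.028,"twist":0,"grip":-1},{"dx":0,"dy":0,"dz":0.03,"twist":0,"grip":-1}]'
python3 - <<'E'
from h import *
s,_=snap('scene','s5.png'); w,_=snap('wrist','w5.png')
im=cv2.imread('pics/s5.png'); o=np.zeros((450,800,3),np.uint8)
o[:,:400]=cv2.resize(im[190:310,160:267],(400,450),interpolation=cv2.INTER_CUBIC)
o[:300,400:]=cv2.resize(cv2.imread('pics/w5.png'),(400,300)); cv2.imwrite('pics/s5b.png',o)
E
```

```text
t: 17.78
eef_pos: [0.5829, -0.2101, 0.2953]
ee_rot: [-3.139, -0.001, -1.569]
force: [0.2, -0.0, -3.2]
width: 0.0196
gripper_force: 60.0
```

View pics/s5b.png

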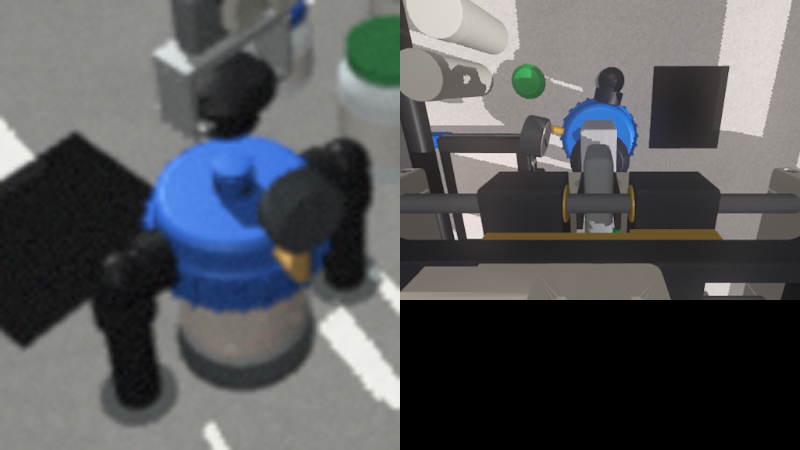

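The cap rides in the puller (dark disc under the bridge) and the bare blue spigot shows at (235,170). Carrying it to the mat.

```bash
python3 -m crank '[{"dx":-0.005,"dy":-0.001,"dz":0,"twist":0,"grip":-1},{"dx":-0.012,"dy":-0.002,"dz":0,"twist":0,"grip":-1},{"dx":-0.02,"dy":-0.004,"dz":0,"twist":0,"grip":-1},{"dx":-0.028,"dy":-0.006,"dz":0,"twist":0,"grip":-1},{"dx":-0.036,"dy":-0.008,"dz":0,"twist":0,"grip":-1}]'; python3 -m crank '[{"dx":-0.01,"dy":-0.002,"dz":0,"twist":0,"grip":-1},{"dx":-0.02,"dy":-0.004,"dz":0,"twist":0,"grip":-1},{"dx":-0.03,"dy":-0.007,"dz":0,"twist":0,"grip":-1},{"dx":-0.04,"dy":-0.01,"dz":0,"twist":0,"grip":-1},{"dx":-0.05,"dy":-0.012,"dz":0,"twist":0,"grip":-1}]'; python3 -m crank '[{"dx":-0.01,"dy":-0.003,"dz":0,"twist":0,"grip":-1},{"dx":-0.02,"dy":-0.006,"dz":0,"twist":0,"grip":-1},{"dx":-0.03,"dy":-0.009,"dz":0,"twist":0,"grip":-1},{"dx":-0.04,"dy":-0.011,"dz":0,"twist":0,"grip":-1},{"dx":-0.048,"dy":-0.012,"dz":0,"twist":0,"grip":-1}]'; python3 -m crank '[{"dx":-0.006,"dy":-0.001,"dz":-0.003,"twist":0,"grip":-1},{"dx":-0.0105,"dy":-0.001,"dz":-0.009,"twist":0,"grip":-1},{"dx":-0.0115,"dy":-0.001,"dz":-0.018,"twist":0,"grip":-1},{"dx":-0.0115,"dy":-0.001,"dz":-0.028,"twist":0,"grip":-1},{"dx":-0.0115,"dy":-0.001,"dz":-0.038,"twist":0,"grip":-1}]'; python3 -m crank '[{"dx":0,"dy":0,"dz":-0.012,"twist":0,"grip":-1},{"dx":0,"dy":0,"dz":-0.026,"twist":0,"grip":-1},{"dx":0,"dy":0,"dz":-0.04,"twist":0,"grip":-1},{"dx":0,"dy":0,"dz":-0.054,"twist":0,"grip":-1},{"dx":0,"dy":0,"dz":-0.068,"twist":0,"grip":-1}]'; python3 -m crank '[{"dx":0,"dy":0,"dz":-0.014,"twist":0,"grip":-1},{"dx":0,"dy":0,"dz":-0.028,"twist":0,"grip":-1},{"dx":0,"dy":0,"dz":-0.042,"twist":0,"grip":-1},{"dx":0,"dy":0,"dz":-0.055,"twist":0,"grip":-1},{"dx":0,"dy":0,"dz":-0.066,"twist":0,"grip":-1}]'
```

```text
t: 18.3
eef_pos: [0.5452, -0.2182, 0.2934]
ee_rot: [3.141, 0.0, -1.569]
force: [-0.1, -0.3, -3.2]
width: 0.0196
gripper_force: 60.0
t: 18.72
eef_pos: [0.4952, -0.2303, 0.2936]
ee_rot: [-3.141, -0.0, -1.569]
force: [1.1, -0.1, -3.7]
width: 0.0197
gripper_force: 60.0
t: 19.13
eef_pos: [0.4472, -0.2422, 0.2936]
ee_rot: [3.142, -0.0, -1.569]
force: [0.4, 0.7, -3.3]
width: 0.019
gripper_force: 60.0
t: 19.55
eef_pos: [0.4368, -0.2427, 0.2541]
ee_rot: [3.141, 0.0, -1.569]
force: [-0.5, 0.5, -3.8]
width: 0.0196
gripper_force: 60.0
t: 19.97
eef_pos: [0.4368, -0.2427, 0.1856]
ee_rot: [3.14, 0.0, -1.569]
force: [0.2, 0.6, -3.7]
width: 0.0196
gripper_force: 60.0
t: 20.38
eef_pos: [0.4364, -0.2427, 0.1193]
ee_rot: [3.14, 0.0, -1.569]
force: [0.1, 0.6, -4.3]
width: 0.0197
gripper_force: 60.0
```

```bash
python3 - <<'E'
from h import *
s,_=snap('scene','s6.png'); w,_=snap('wrist','w6.png'); print(s['eef_pos'],s['t'],s['force'])
K=cam('scene'); print(w2p(K,s['eef_pos']))
im=cv2.imread('pics/s6.png'); o=np.zeros((600,800,3),np.uint8)
u,v=w2p(K,s['eef_pos']).astype(int)
o[:,:500]=cv2.resize(im[v-60:v+60,u-50:u+50],(500,600),interpolation=cv2.INTER_CUBIC)
o[:225,500:]=cv2.resize(cv2.imread('pics/w6.png'),(300,225)); cv2.imwrite('pics/s6b.png',o)
E
```

```text
[ 0.4363971  -0.24267294  0.11931796] 20.3833 [ 0.11460548  0.57963989 -4.29361298]
[175.00731545 228.59294967]
```

View pics/s6b.png

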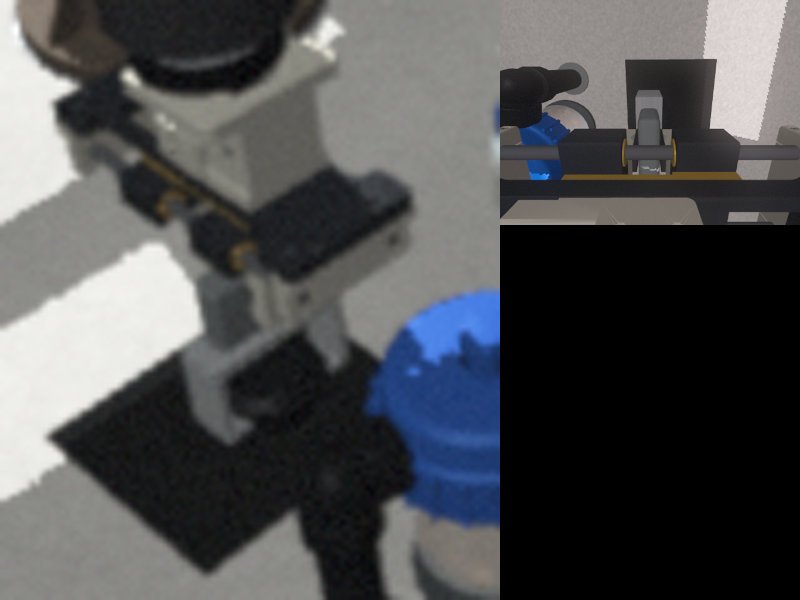

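The cap hangs level under the bridge at (285,375) over the mat. The gripper body would come close to the filter head if lowered here, so I shift 25 mm toward the robot before setting down.

```bash
python3 -m crank '[{"dx":-0.003,"dy":0,"dz":0,"twist":0,"grip":-1},{"dx":-0.009,"dy":0,"dz":0,"twist":0,"grip":-1},{"dx":-0.016,"dy":0,"dz":0,"twist":0,"grip":-1},{"dx":-0.022,"dy":0,"dz":0,"twist":0,"grip":-1},{"dx":-0.025,"dy":0,"dz":0,"twist":0,"grip":-1}]'; python3 -m crank '[{"dx":0,"dy":0,"dz":-0.004,"twist":0,"grip":-1},{"dx":0,"dy":0,"dz":-0.009,"twist":0,"grip":-1},{"dx":0,"dy":0,"dz":-0.014,"twist":0,"grip":-1},{"dx":0,"dy":0,"dz":-0.018,"twist":0,"grip":-1},{"dx":0,"dy":0,"dz":-0.021,"twist":0,"grip":-1}]'; python3 -m crank '[{"dx":0,"dy":0,"dz":-0.002,"twist":0,"grip":-1},{"dx":0,"dy":0,"dz":-0.004,"twist":0,"grip":-1},{"dx":0,"dy":0,"dz":-0.006,"twist":0,"grip":-1},{"dx":0,"dy":0,"dz":-0.008,"twist":0,"grip":-1},{"dx":0,"dy":0,"dz":-0.010,"twist":0,"grip":-1}]'; python3 -m crank '[{"dx":0,"dy":0,"dz":-0.002,"twist":0,"grip":-1},{"dx":0,"dy":0,"dz":-0.004,"twist":0,"grip":-1},{"dx":0,"dy":0,"dz":-0.006,"twist":0,"grip":-1},{"dx":0,"dy":0,"dz":-0.006,"twist":0,"grip":-1},{"dx":0,"dy":0,"dz":-0.006,"twist":0,"grip":-1}]'
```

```text
t: 20.9
eef_pos: [0.4108, -0.2429, 0.122]
ee_rot: [-3.141, 0.0, -1.569]
force: [0.7, 0.1, -2.9]
width: 0.0199
gripper_force: 60.0
t: 21.32
eef_pos: [0.4117, -0.2428, 0.0997]
ee_rot: [3.141, 0.0, -1.569]
force: [-0.1, 0.7, -3.1]
width: 0.0199
gripper_force: 60.0
t: 21.73
eef_pos: [0.412, -0.243, 0.0904]
ee_rot: [-3.141, -0.0, -1.569]
force: [-0.5, 0.1, -3.8]
width: 0.0196
gripper_force: 60.0
t: 22.15
eef_pos: [0.4118, -0.2429, 0.0844]
ee_rot: [3.141, -0.0, -1.569]
force: [-0.1, -0.3, -2.3]
width: 0.0199
gripper_force: 60.0
```

```bash
python3 -m crank '[{"dx":0,"dy":0,"dz":-0.002,"twist":0,"grip":-1},{"dx":0,"dy":0,"dz":-0.004,"twist":0,"grip":-1},{"dx":0,"dy":0,"dz":-0.004,"twist":0,"grip":-1},{"dx":-0.003,"dy":0,"dz":-0.004,"twist":0,"grip":-1},{"dx":-0.008,"dy":0,"dz":-0.004,"twist":0,"grip":-1}]'; python3 -m crank '[{"dx":-0.006,"dy":0,"dz":0,"twist":0,"grip":-1},{"dx":-0.012,"dy":0,"dz":0,"twist":0,"grip":-1},{"dx":-0.018,"dy":0,"dz":0,"twist":0,"grip":-1},{"dx":-0.024,"dy":0,"dz":0,"twist":0,"grip":-1},{"dx":-0.03,"dy":0,"dz":0,"twist":0,"grip":-1}]'; python3 -m crank '[{"dx":-0.006,"dy":0,"dz":0,"twist":0,"grip":-1},{"dx":-0.012,"dy":0,"dz":0,"twist":0,"grip":-1},{"dx":-0.018,"dy":0,"dz":0,"twist":0,"grip":-1},{"dx":-0.024,"dy":0,"dz":0,"twist":0,"grip":-1},{"dx":-0.027,"dy":0,"dz":0,"twist":0,"grip":-1}]'; python3 -m crank '[{"dx":0,"dy":0,"dz":-0.003,"twist":0,"grip":-1},{"dx":0,"dy":0,"dz":-0.006,"twist":0,"grip":-1},{"dx":0,"dy":0,"dz":-0.0085,"twist":0,"grip":-1},{"dx":0,"dy":0,"dz":-0.0095,"twist":0,"grip":-1},{"dx":0,"dy":0,"dz":-0.0095,"twist":0,"grip":-1}]'
python3 - <<'E'
from h import *
s,_=snap('scene','s7.png'); snap('top','t7.png'); print(s['eef_pos'],s['t'],s['force'])
K=cam('scene')
im=cv2.imread('pics/s7.png'); o=np.zeros((600,800,3),np.uint8)
u,v=w2p(K,[.38,-.243,.04]).astype(int)
o[:,:500]=cv2.resize(im[v-60:v+60,u-50:u+50],(500,600),interpolation=cv2.INTER_CUBIC)
t=cv2.imread('pics/t7.png'); o[:300,500:]=cv2.resize(t[190:280,310:400],(300,300)); cv2.imwrite('pics/s7b.png',o)
E
```

```text
t: 22.57
eef_pos: [0.4039, -0.243, 0.0805]
ee_rot: [-3.142, -0.0, -1.569]
force: [0.2, -1.0, -1.7]
width: 0.0198
gripper_force: 60.0
t: 22.98
eef_pos: [0.3731, -0.2429, 0.0806]
ee_rot: [-3.141, -0.0, -1.569]
force: [0.8, 0.1, -2.2]
width: 0.0195
gripper_force: 60.0
t: 23.4
eef_pos: [0.3458, -0.2429, 0.0805]
ee_rot: [3.141, 0.0, -1.569]
force: [0.0, -0.4, -2.5]
width: 0.0199
gripper_force: 60.0
t: 23.82
eef_pos: [0.3468, -0.2429, 0.0705]
ee_rot: [3.141, 0.0, -1.569]
force: [0.1, 0.5, -2.5]
width: 0.0197
gripper_force: 60.0
[ 0.34677213 -0.24288249  0.07054146] 23.8167 [ 0.13142927  0.46706366 -2.45172361]
```

View pics/s7b.png

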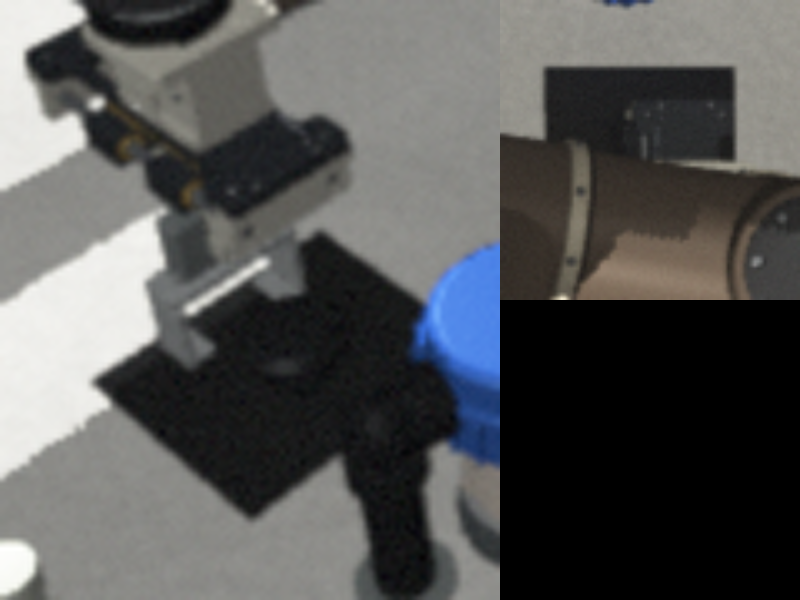

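The cap stands upright on the mat at (290,340) and the puller is clear behind it at (230,300). I lower the puller the last millimetre or two.

```bash
python3 -m crank '[{"dx":0,"dy":0,"dz":-0.0005,"twist":0,"grip":-1},{"dx":0,"dy":0,"dz":-0.001,"twist":0,"grip":-1},{"dx":0,"dy":0,"dz":-0.001,"twist":0,"grip":-1},{"dx":0,"dy":0,"dz":-0.001,"twist":0,"grip":-1},{"dx":0,"dy":0,"dz":-0.001,"twist":0,"grip":-1}]' 20;
```

```text
t: 24.33
eef_pos: [0.3471, -0.243, 0.0703]
ee_rot: [-3.141, -0.0, -1.569]
force: [0.6, 0.4, 2.5]
width: 0.0199
gripper_force: 20.0
```

Contact (force changed sign). Release, open to about 50 mm, and rise.

```bash
python3 -m crank '[{"dx":0,"dy":0,"dz":0,"twist":0,"grip":-0.5},{"dx":0,"dy":0,"dz":0,"twist":0,"grip":-0.3},{"dx":0,"dy":0,"dz":0,"twist":0,"grip":0},{"dx":0,"dy":0,"dz":0,"twist":0,"grip":0},{"dx":0,"dy":0,"dz":0,"twist":0,"grip":0}]'; python3 -m crank '[{"dx":0,"dy":0,"dz":0.01,"twist":0,"grip":0},{"dx":0,"dy":0,"dz":0.03,"twist":0,"grip":0},{"dx":0,"dy":0,"dz":0.06,"twist":0,"grip":0},{"dx":0,"dy":0,"dz":0.09,"twist":0,"grip":0},{"dx":0,"dy":0,"dz":0.12,"twist":0,"grip":0}]'; python3 -m crank '[{"dx":0,"dy":-0.02,"dz":0.03,"twist":0,"grip":0},{"dx":0,"dy":-0.05,"dz":0.06,"twist":0,"grip":0},{"dx":0,"dy":-0.085,"dz":0.08,"twist":0,"grip":0},{"dx":0,"dy":-0.12,"dz":0.08,"twist":0,"grip":0},{"dx":0,"dy":-0.15,"dz":0.08,"twist":0,"grip":0}]'; python3 -m crank '[{"dx":0,"dy":-0.04,"dz":0,"twist":0,"grip":0},{"dx":0,"dy":-0.08,"dz":0,"twist":0,"grip":0},{"dx":0,"dy":-0.12,"dz":0,"twist":0,"grip":0},{"dx":0,"dy":-0.12,"dz":0,"twist":0,"grip":0},{"dx":0,"dy":-0.12,"dz":0,"twist":0,"grip":0}]'
python3 - <<'E'
from h import *
s,_=snap('scene','s8.png'); snap('top','t8.png'); print(s['eef_pos'],s['t'],s['force'])
a=cv2.imread('pics/s8.png');b=cv2.imread('pics/t8.png')
o=np.zeros((600,800,3),np.uint8); o[:300,:400]=cv2.resize(b,(400,300)); o[:300,400:]=cv2.resize(a,(400,300))
o[300:,:400]=cv2.resize(a[170:290,90:250],(400,300)); o[300:,400:]=cv2.resize(b[190:290,310:430],(400,300)); cv2.imwrite('pics/s8b.png',o)
E
```

```text
t: 24.75
eef_pos: [0.3469, -0.2429, 0.07]
ee_rot: [-3.142, -0.0, -1.569]
force: [0.5, -0.0, 0.3]
width: 0.0409
gripper_force: 0.0
t: 25.17
eef_pos: [0.3464, -0.2429, 0.1913]
ee_rot: [3.141, 0.0, -1.569]
force: [1.4, 0.3, -0.7]
width: 0.0439
gripper_force: 0.0
t: 25.58
eef_pos: [0.3473, -0.3953, 0.2718]
ee_rot: [-3.138, -0.002, -1.569]
force: [1.2, 0.1, -0.1]
width: 0.0437
gripper_force: 0.0
t: 26.0
eef_pos: [0.3461, -0.5145, 0.268]
ee_rot: [3.139, 0.002, -1.572]
force: [0.3, 0.4, -1.8]
width: 0.0436
gripper_force: 0.0
[ 0.34607131 -0.51453366  0.26799917] 26.0 [ 0.27933785  0.39897917 -1.82053353]
```

View pics/s8b.png

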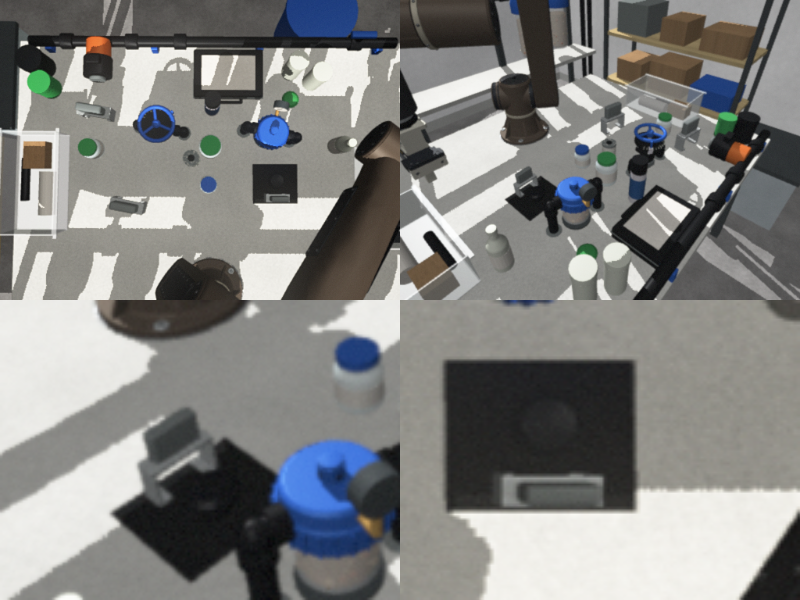

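The cap is upright on the mat at (550,422). The puller stands on its feet beside it at (552,490), the spigot is bare, and the bystanders are unmoved. Handing in.

```bash
python3 -c "
from station import arm
print(arm.job_done())"
```

```text
the job is handed in; nothing more can be done
None
```

The job is handed in at about 26 s: the valve pointer stands over the clip's middle (within about 0.01 rad by the camera), the cap is upright on the mat, the puller stands clear on its feet beside it, and the other things look unmoved in the final pictures.

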